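# Hand-wind a failed steriliser open and unload it

### The arm

A 7-joint arm with a two-finger parallel gripper is mounted at the origin on the work surface. World frame = base frame: x ahead of the robot, y to its left, z up, the work surface at z = 0. Lengths are in m, angles in rad, forces in N, time in s.
With the tool pointing down it reaches from about 0.375 to 0.925 m from the base axis. Payload 3.1 kg.
Tool frame: the origin (TCP) lies midway between the tips of the shut fingers; the grasp point (between the pads) lies 19 mm behind it; z points along the fingers, y is the line along which they close (so a half turn about z gives the same grasp; the last joint's range is limited). The gripper opens to 85 mm and grips with 20 to 120 N. Pads are 22 mm wide; open, the fingers measure 114 mm over their backs; the gripper's body (76 mm by 85 mm) begins 54 mm behind the grasp point. The pads swing forward as they close: fully open they stand 13 mm farther back than shut.
Start: joints at [-1.384, 0.383, 0.044, 1.598, -0.018, 1.161, -0.05], TCP at [0.183, 0.624, 0.231] pointing down, gripper open.
Joint ranges: [-2.61, 2.61], [-0.41, 2.15], [-1.48, 1.57], [0, 2.5], [-1.57, 4.71], [0.05, 1.97], [-2.85, 2.85]. Speed limits (rad/s): [2.79, 2.79, 3.14, 3.14, 3.14, 3.14, 3.14].

### API

Orientations are given as a unit quaternion [x, y, z, w].
In Python, from bench import bot gives the robot as it stands.
- The arm moves only by the tool step_arm, never from a script. Its argument "commands" is text: rows parted by semicolons, each of 7 numbers parted by spaces: the shift along the tool's x, y, z in m, then the turn, a rotation vector about the tool's x, y, z in rad, then the closure in counts, from 0 (fully open) to 255 (shut). In form: tx ty tz wx wy wz fingers; .... A call has 1 to 20 rows; each row is the pose to reach, as a shift and turn from the pose commanded when the call began, along the tool's axes at that moment; what a row does not reach only later rows make up. A row lasts 1/8 s, in which the tool goes at most 62.5 mm and 10.7 degrees, less where a joint would pass 70% of its speed; a pose out of reach is approached as far as the arm can. A call with a gripper value outside its range is refused whole. The fingers move at their own pace and stop on an object; "squeeze" is the grip in N (left out, the last holds). Time passes only in rows, so rows that repeat a pose let the fingers close. It gives the time, the measured TCP pose, the force, the opening and the grip force at its end, in the units of the state.
- bot.read_state(): the state, without advancing time (a new reading comes with each control period).
- bot.snapshot(name): name is "side" or "top" or "wrist"; returns the picture (400x640x3 uint8, red, green, blue); there is no depth.
- bot.camera_model(name): a dict with "intrinsics" (3x3 intrinsics, pixels), "pose" (4x4, takes a point from camera to world coordinates); the wrist camera has in their place "tool_from_camera" (4x4, takes a point from camera to tool coordinates, whose origin is the TCP and whose axes are the flange's). Camera axes: x right, y down, z forward; pixel columns grow to the right and rows downward; lengths in m; the calibration is good to about 2 mm. A picture is of the moment at which its call begins: read the wrist's pose just before it. camera_model takes no time and is no camera call.
- bot.sign_off(): hands the job in; it is judged then, once.
The state is a dict: "time": time; "joints": joint angles; "dq": joint speeds; "tau": joint torques, N m; "position": TCP position; "eef_rot": TCP orientation; "wrist_force": force on the tool from outside, world axes, zero at the start; "torque": the same for the moment, N m; "opening": finger opening in m; "grasp_force": force on a finger pad.
Only numpy, scipy, OpenCV 4.12 (cv2) and the standard library are available. Lean on these libraries where they do the work, as an engineer would, in place of code of your own. Each camera call takes 0.05 s, during which the arm holds its last target. There are 200 camera calls.

### The job

The steriliser has failed with its load inside: set the vent lever on its top to the 45 degree (half-open) mark, then fit the emergency crank fully home on the square shaft, wind anticlockwise until the drawer is all the way out, lift the crank off and lay it flat, socket down, back in its tray. Lay every instrument box from the drawer flat on the floor of the grey returns tub, lid up, side by side, set down and not dropped. Leave the vent at 45 degrees and the drawer out, move the drawer by the crank only, and leave everything else on the bench where it stands.

Things in the scene. Friction and masses are not known exactly. Their poses are not given: they have to be found in the camera images.
- machine: the failed steriliser: a low white bench unit 400 mm wide, 440 mm deep, 180 mm high, fixed to the bench. Origin on the bench under its front face; +x points from the front to the back of the unit, +y to the left of someone who stands before its front and faces it; z up. Along y it reaches from -220 to +180 mm. Its drawer comes out at the front (-x), the vent lever and the square shaft are on its top, near the front
- vent (a joint): angle of the vent lever (rad), 0 = shut (lever points straight to the front of the unit, -x) to 1.571 = open; it grows anticlockwise seen from above, and swings level about an upright axis. The half-open mark, the longest of the three black marks on the quadrant plate, is at 45 degrees = 0.785. Starts shut or nearly so. It takes about 2 N at the grip and stays where it is left
- vent_grip (a point): middle of the lever's black upright round grip, 18 mm across, 38 mm tall (its top is 18 mm above this point), 65 mm from the lever's axis; below it a flat steel bar 14 mm wide whose upper side is 20 mm under this point. The grip is fixed to the lever
- vent_pivot (a point): the axis of the vent lever, at the height of its bar
- shaft_seat (a point): foot of the square shaft on the unit's top: the upper side of a round steel collar (42 mm across, 14 mm above the unit's top) on which the crank's hub rests when fully home. Axes as the unit's
- shaft_top (a point): top of the upright square steel shaft, 33 mm above the collar. The shaft is 16 mm square, stepped down to 13.5 and then 10.5 mm over its last 8 mm. This point's x and y axes are square to the shaft's faces and turn with it
- shaft (a joint): angle of the square shaft (rad), 0 at the start with the drawer shut; it grows anticlockwise seen from above, and 13.0 (a little over two turns) brings the drawer fully out. Turning takes about 5 N at the crank's knob
- drawer (a joint): how far the drawer is out (m), 0 = shut, 0.165 = fully out against its stop. It moves only with the shaft, 12.7 mm per rad, and stays where it is left; it is too stiff to be pulled by hand
- drawer_floor (a point): middle of the drawer's floor (upper side, 45 mm above the bench), axes as the unit's. The boxes stand on it side by side along y at -85, 0 and +85 mm, between wire guides 18 mm high near their ends (6 mm play to either side; the middle 70 mm of each box is clear of guides). The floor is 150 mm long (x) and 290 mm wide (y), side walls 30 mm high; the drawer's front panel stands 90 mm above the floor, its inner face 75 mm from this point towards the front
- crank_hub (a point): middle of the hub of the loose emergency crank: an aluminium block 30 mm square and 52 mm tall (this point is 26 mm above its underside), with a square socket 18.5 mm wide and 36 mm deep in its underside. z up; +x points along the flat arm (22 mm wide, 10 mm thick, level with the underside, 75 mm long from the hub's middle) to the knob; x and y are square to the hub's faces and to the socket. 0.3 kg. It starts flat in its tray, socket down
- crank_knob (a point): middle of the crank's upright black round knob, 24 mm across, 46 mm tall (this point is 37 mm above the crank's underside), 60 mm from the hub's axis. The knob spins freely on its pin
- tray: shallow dark steel tray for the crank, fixed, 190 mm (x) by 112 mm (y), walls 12 mm high and 4 mm thick, floor 4 mm thick. Origin under its middle, on the bench
- tub: grey plastic returns tub, open, fixed, 290 mm (x) by 190 mm (y), 55 mm high, walls and floor 6 mm thick. Origin under its middle, on the bench
- box1_mid (a point): middle of an instrument box: closed stainless box 130 mm (x) by 42 mm (y) by 36 mm high, flat lid up (z), 0.22 kg; this point is half-way up. It starts in the drawer, lid up, long side along the drawer's travel. Two or three such boxes are present; an absent one has no pose
- box2_mid (a point): middle of an instrument box: closed stainless box 130 mm (x) by 42 mm (y) by 36 mm high, flat lid up (z), 0.22 kg; this point is half-way up. It starts in the drawer, lid up, long side along the drawer's travel. Two or three such boxes are present; an absent one has no pose
- box3_mid (a point): middle of an instrument box: closed stainless box 130 mm (x) by 42 mm (y) by 36 mm high, flat lid up (z), 0.22 kg; this point is half-way up. It starts in the drawer, lid up, long side along the drawer's travel. Two or three such boxes are present; an absent one has no pose
- spray: bystander: aluminium spray can 52 mm across, 167 mm tall, origin under its middle
- beaker: bystander: clear plastic beaker 84 mm across, 110 mm tall, origin under its middle
- tape: bystander: roll of paper tape lying flat, 90 mm across, 24 mm high, origin under its middle
- detergent: bystander: blue detergent bottle 68 mm across, 170 mm tall, origin under its middle
- brush: bystander: white cleaning brush 118 mm long lying flat, origin under its middle
Things that resemble listed ones, but are neither listed nor needed, are in the scene too. What is shaped like the part that bears crank_hub but blue or yellow is not meant.

How it is judged:
By the outcome, as a careful person would: the job done as asked, in the order asked, and still so for the second after the job is handed in, with the robot touching nothing.
Of box1, box2, box3 only 2 to 3 are there at a start; the rules pass over those that are not, and their reading is None.
At some moment in a run one of box1, box2, box3 may be knocked a few centimetres aside while the robot is not near it.
It also fails if it takes over 200 s, if anything falls off the work surface, if the arm or the gripper's body presses on something with over 40 N, if the wrist force passes 120 N, or if a joint passes its speed limit or range.

## Working session

There is one attempt and no reset: what is moved stays moved. The work goes in short steps, Python scripts to look and compute and a tool call to move; the robot and the scene stay as the last step left them, time stands still between calls to the robot, and variables do not carry over. Pictures are saved under pics/ and viewed, at most 14 in all, crops included, and the job is handed in when it is done.

Besides the shell and the picture viewer there is one more tool, called after "Emit:" as name(argument=value, ...), one argument or row to a line, values as JSON. step_arm: Moves the arm, as the interface text tells. Its arguments: {"type":"object","properties":{"commands":{"type":"string"},"squeeze":{"type":"number"}},"required":["commands"]}

```bash
mkdir -p pics; ls
cat > h.py <<'E'
import numpy as np, cv2
from bench import bot
from scipy.spatial.transform import Rotation as R
def snap(n,f=None):
    im=bot.snapshot(n)
    if f: cv2.imwrite(f'pics/{f}.png',im[:,:,::-1])
    return im
def cam(n,s=None):
    m=bot.camera_model(n);K=np.array(m['intrinsics'])
    if n=='wrist':
        s=s or bot.read_state();T=np.eye(4);T[:3,:3]=R.from_quat(s['eef_rot']).as_matrix();T[:3,3]=s['position']
        return K,T@np.array(m['tool_from_camera'])
    return K,np.array(m['pose'])
def ray(c,px,z):
    K,T=c;px=np.atleast_2d(np.array(px,float));d=np.c_[px,np.ones(len(px))]@np.linalg.inv(K).T@T[:3,:3].T
    o=T[:3,3];return o+d*((z-o[2])/d[:,2:])
def proj(c,P):
    K,T=c;p=(np.atleast_2d(P)-T[:3,3])@T[:3,:3]@K.T;return p[:,:2]/p[:,2:]
E
python3 - <<'E'
from h import *
s=bot.read_state();print(s)
a=snap('top','top1');b=snap('side','side1');
for n in('top','side'):print(n,cam(n))
print(bot.camera_model('wrist'))
E
```

```text
pics
{'time': 0.0, 'joints': array([-1.38378101,  0.38385737,  0.04382334,  1.59957906, -0.01792503,
        1.16119217, -0.04988876]), 'dq': array([-0.00141889,  0.00178808,  0.00095058, -0.0009546 ,  0.00182818,
        0.001488  , -0.00078317]), 'tau': array([ 1.07593139e-04, -4.33470726e+01,  1.02428600e+00, -2.49508023e+01,
        1.04974938e-02,  1.14173125e-02, -1.15977009e-06]), 'position': array([0.18236411, 0.62290982, 0.22987018]), 'eef_rot': array([ 1.41881762e-01,  9.89882730e-01, -1.31544426e-03, -1.29953475e-04]), 'wrist_force': array([0.84288399, 0.00170116, 0.11057475]), 'torque': array([-0.00187839,  0.01143324, -0.03620135]), 'grasp_force': 0.0, 'opening': 0.08504230211743805}
top (array([[362.54325492,   0.        , 317.36429337],
       [  0.        , 362.54325492, 198.04384019],
       [  0.        ,   0.        ,   1.        ]]), array([[-0.01178547, -0.98479198,  0.17333742,  0.28458013],
       [-0.99974671,  0.01492883,  0.01684173,  0.01153304],
       [-0.01917332, -0.17309503, -0.98471849,  1.11004721],
       [ 0.        ,  0.        ,  0.        ,  1. 
[... 250 characters left out ...]
484, -0.47440356,  0.85121166, -1.00936141],
       [ 0.00844298, -0.87441338, -0.4851082 ,  0.75420922],
       [ 0.        ,  0.        ,  0.        ,  1.        ]]))
{'intrinsics': array([[306.84262668,   0.        , 325.04282473],
       [  0.        , 306.84262668, 200.05591448],
       [  0.        ,   0.        ,   1.        ]]), 'tool_from_camera': array([[ 2.14448760e-04, -9.62349548e-01, -2.71814828e-01,
         6.95068634e-02],
       [ 9.99999975e-01,  2.25083209e-04, -7.94647591e-06,
        -2.74916556e-05],
       [ 6.88282411e-05, -2.71814819e-01,  9.62349572e-01,
        -1.42711495e-01],
       [ 0.00000000e+00,  0.00000000e+00,  0.00000000e+00,
         1.00000000e+00]])}
```

View pics/top1.png

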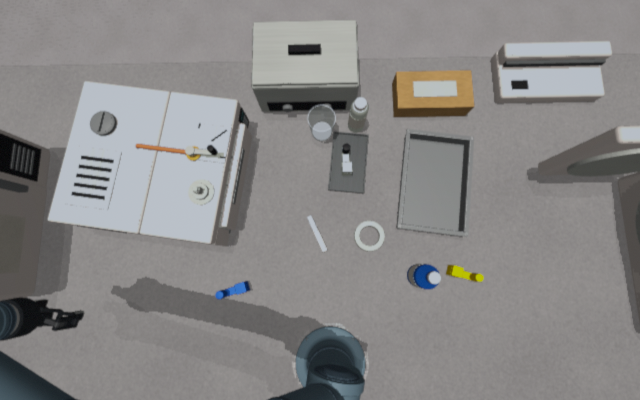

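View pics/side1.png

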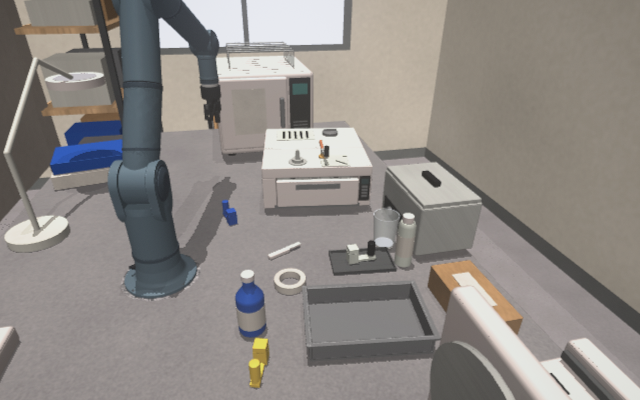

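Candidates for the crank: silver (347,160, in dark tray), blue (233,290), yellow (465,273). The silver one in the tray fits (aluminium, in its tray). I'll confirm this in an enlarged crop, together with the machine top.

Run:
```python
from h import *
im=cv2.imread('pics/top1.png')
a=cv2.resize(im[100:200,120:260],None,fx=4,fy=4,interpolation=3)
b=cv2.resize(im[120:220,320:380],None,fx=4,fy=4,interpolation=3)
cv2.imwrite('pics/crop1.png',np.hstack([a,b]))
c=cam('top')
print('corners',ray(c,[[84,82],[242,98],[213,242],[50,223]],.18))
print('tray',ray(c,[[337,134],[368,136],[364,192],[329,190]],.012))
print('tub',ray(c,[[405,130],[470,134],[465,235],[397,231]],.055))
print('hub',ray(c,[347.5,169],.052),'knob',ray(c,[346.5,148],.060))
print('grip,pivot,shaft',ray(c,[211,149],.23),ray(c,[193,153],.2),ray(c,[201,191],.22))
```

```text
corners [[0.78779304 0.67646803 0.18      ]
 [0.73072019 0.23138894 0.18      ]
 [0.33788987 0.29648933 0.18      ]
 [0.39272122 0.72637336 0.18      ]]
tray [[ 0.68309544 -0.03438402  0.012     ]
 [ 0.67463229 -0.13217061  0.012     ]
 [ 0.49457197 -0.11342048  0.012     ]
 [ 0.502523   -0.00589268  0.012     ]]
tub [[ 0.67635744 -0.23944659  0.055     ]
 [ 0.65994967 -0.43440811  0.055     ]
 [ 0.35576026 -0.3944929   0.055     ]
 [ 0.369882   -0.19997111  0.055     ]]
hub [[ 0.55794791 -0.06186121  0.052     ]] knob [[ 0.62099828 -0.06000383  0.06      ]]
grip,pivot,shaft [[0.57006119 0.29527977 0.23      ]] [[0.5697178 0.3520347 0.2      ]] [[0.46369699 0.3195052  0.22      ]]
```

View pics/crop1.png

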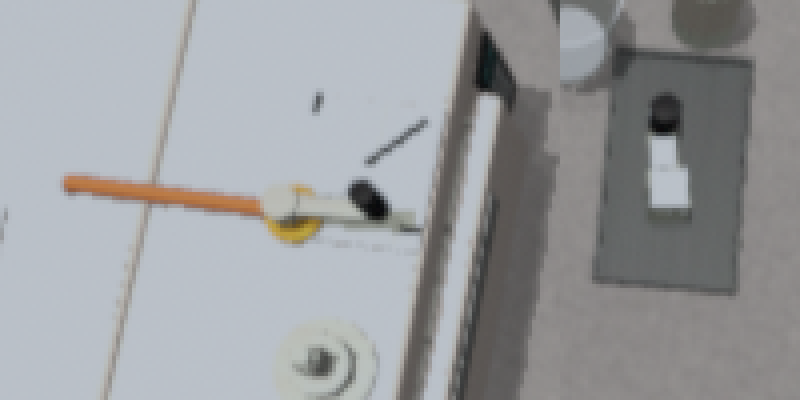

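The crop confirms it: the silver crank lies in the dark tray (hub at top-image ~(347,168), knob (346,148)). The lever grip is at (211,149), the long 45° mark at (219,135), and the shaft at (200,191). Next is a closer look with the wrist camera.

```bash
cat >> h.py <<'E'
def mv(p,yaw=None,s=None):
    """print tool-frame shift/turn from current measured pose to p, tool down, tool x axis at world azimuth yaw(deg)"""
    s=s or bot.read_state();r=R.from_quat(s['eef_rot']);
    sh=r.inv().apply(np.array(p)-s['position'])
    x=r.apply([1,0,0]);cy=np.degrees(np.arctan2(x[1],x[0]))
    yaw=cy if yaw is None else yaw
    a=np.radians(yaw);X=np.array([np.cos(a),np.sin(a),0]);Z=np.array([0,0,-1.]);t=R.from_matrix(np.c_[X,np.cross(Z,X),Z])
    w=(r.inv()*t).as_rotvec()
    print('shift',sh.round(4),'rot',w.round(3),'rows',int(max(np.linalg.norm(sh)/.0625,np.linalg.norm(w)/.187))+2,'curyaw',cy.round(1));return sh,w
E
python3 -c "
from h import *
mv([.52,.31,.36])"
```

```text
shift [-0.4119 -0.2059 -0.1295] rot [-0.002  0.    -0.   ] rows 9 curyaw 163.7
```

Emit:
step_arm(
  commands="0 0 -0.13 0 0 0 0;0 0 -0.13 0 0 0 0;-0.41 -0.206 -0.13 0 0 0 0;-0.41 -0.206 -0.13 0 0 0 0;-0.41 -0.206 -0.13 0 0 0 0;-0.41 -0.206 -0.13 0 0 0 0;-0.41 -0.206 -0.13 0 0 0 0;-0.41 -0.206 -0.13 0 0 0 0;-0.41 -0.206 -0.13 0 0 0 0;-0.41 -0.206 -0.13 0 0 0 0;-0.41 -0.206 -0.13 0 0 0 0;-0.41 -0.206 -0.13 0 0 0 0;-0.41 -0.206 -0.13 0 0 0 0",
)

```text
time: 1.72
position: [0.5164, 0.3133, 0.361]
eef_rot: [0.14, 0.99, 0.0, -0.001]
wrist_force: [0.4, -0.3, -0.2]
opening: 0.0856
grasp_force: 0.0
```

```bash
python3 -c "
from h import *
s=bot.read_state();print(s['position'],s['joints'].round(2),s['wrist_force']);im=snap('wrist','w1');np.save('w1.npy',np.r_[s['position'],s['eef_rot']])"
```

```text
[0.51644363 0.31330671 0.36097752] [-0.88  0.22  0.32  1.56 -0.07  1.38  0.74] [ 0.44400966 -0.33518854 -0.24882245]
```

View pics/w1.png

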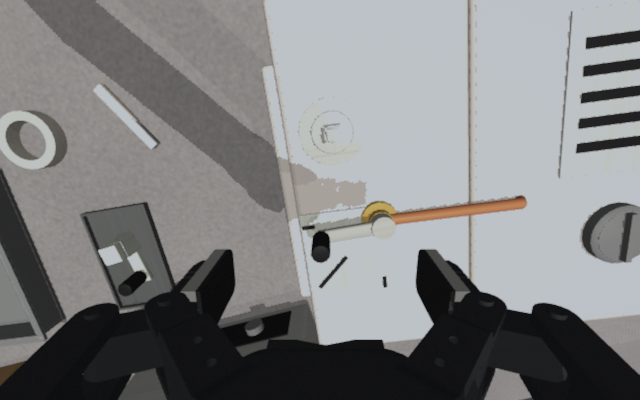

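```bash
python3 -c "
from h import *
im=cv2.imread('pics/w1.png')
a=cv2.resize(im[90:170,290:390],None,fx=4,fy=4,interpolation=3)
b=cv2.resize(im[190:300,290:390],None,fx=4,fy=4,interpolation=3)
cv2.imwrite('pics/crop2.png',np.hstack([np.vstack([a,np.zeros((120,400,3),np.uint8)]),b]))"
```

```text
(no output)
```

View pics/crop2.png

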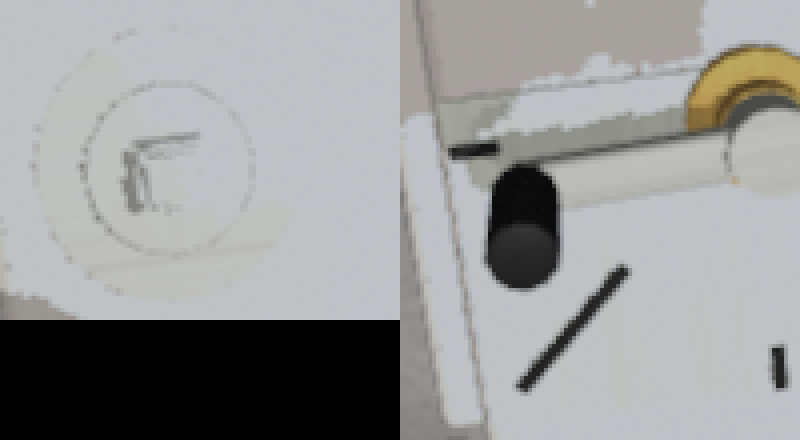

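Run:
```python
from h import *
d=np.load('w1.npy');c=cam('wrist',dict(position=d[:3],eef_rot=d[3:]));t=cam('top')
def az(p):v=p[1]-p[0];return np.degrees(np.arctan2(v[1],v[0]))
m45=ray(c,[[346.25,257],[320.75,287]],.18);m0=ray(c,[[314.5,227],[302.5,228.25]],.18);m90=ray(c,[[384,277],[385.5,286.5]],.18)
for m in(m45,m0,m90):print(m.round(4).tolist(),az(m))
# pivot plane point: intersection of m45 line and m90 line
def inter(a,b):
    A=np.c_[(a[1]-a[0])[:2],-(b[1]-b[0])[:2]];k=np.linalg.solve(A,b[0][:2]-a[0][:2]);return a[0][:2]+k[0]*(a[1]-a[0])[:2]
print('pivot',inter(m45,m0),inter(m45,m90))
print('edge',az(ray(c,[[310,322],[265,0]],.18)))
print('seam',az(ray(c,[[472,330],[471,0]],.18)))
print('collar',ray(c,[332,132],.194))
for z in(.2,.21,.22,.23,.24):print(z,'griptop',ray(c,[320.75,254.25],z)[0],'topcam',ray(t,[211.0,146.5],z)[0],'pivcap',ray(c,[383.75,227.5],z)[0])
```

```text
[[0.6098, 0.312, 0.18], [0.6392, 0.2727, 0.18]] -53.1716272180929
[[0.5642, 0.2872, 0.18], [0.5619, 0.2738, 0.18]] -99.72676242112146
[[0.6471, 0.3481, 0.18], [0.6599, 0.3469, 0.18]] -5.109341126680517
pivot [0.57617721 0.35686917] [0.57815609 0.35422668]
edge 170.01500216514862
seam 171.48138036648385
collar [[0.46833762 0.33428599 0.194     ]]
0.2 griptop [0.5891411  0.28755363 0.2       ] topcam [0.58663685 0.30522122 0.2       ] pivcap [0.5779073  0.36006198 0.2       ]
0.21 griptop [0.58455421 0.28903134 0.21      ] topcam [0.58331772 0.30199404 0.21      ] pivcap [0.57369021 0.35915277 0.21      ]
0.22 griptop [0.57996731 0.29050906 0.22      ] topcam [0.57999859 0.29876687 0.22      ] pivcap [0.56947312 0.35824357 0.22      ]
0.23 griptop [0.57538041 0.29198678 0.23      ] topcam [0.57667946 0.29553969 0.23      ] pivcap [0.56525603 0.35733436 0.23      ]
0.24 griptop [0.57079351 0.29346449 0.24      ] topcam [0.57336032 0.29231252 0.24      ] pivcap [0.56103894 0.35642516 0.24      ]
```

```bash
python3 -c "
from h import *
mv([.573,.293,.29],108); mv([.573,.293,.208],108)"
```

```text
shift [-0.0597 -0.0037  0.071 ] rot [-0.    -0.001  0.976] rows 7 curyaw 163.9
shift [-0.0598 -0.0037  0.153 ] rot [-0.    -0.001  0.976] rows 7 curyaw 163.9
```

Emit:
step_arm(
  commands="-0.06 -0.004 0.07 0 0 0.976 60;-0.06 -0.004 0.07 0 0 0.976 60;-0.06 -0.004 0.07 0 0 0.976 60;-0.06 -0.004 0.07 0 0 0.976 60;-0.06 -0.004 0.07 0 0 0.976 60;-0.06 -0.004 0.07 0 0 0.976 60;-0.06 -0.004 0.1 0 0 0.976 60;-0.06 -0.004 0.13 0 0 0.976 60;-0.06 -0.004 0.153 0 0 0.976 60;-0.06 -0.004 0.153 0 0 0.976 60",
  squeeze=20,
)

```text
time: 3.02
position: [0.5725, 0.2903, 0.2059]
eef_rot: [0.588, 0.809, -0.002, -0.001]
wrist_force: [-1.1, 0.0, 0.5]
opening: 0.0652
grasp_force: 0.0
```

```bash
python3 -c "
from h import *
s=bot.read_state();print(s['position'],s['wrist_force'],s['joints'].round(2));snap('wrist','w2')"
```

```text
[0.57252685 0.29032913 0.20586025] [-1.07741898  0.04412228  0.45845249] [-0.9   0.42  0.47  1.66 -0.21  1.12 -0.06]
```

View pics/w2.png

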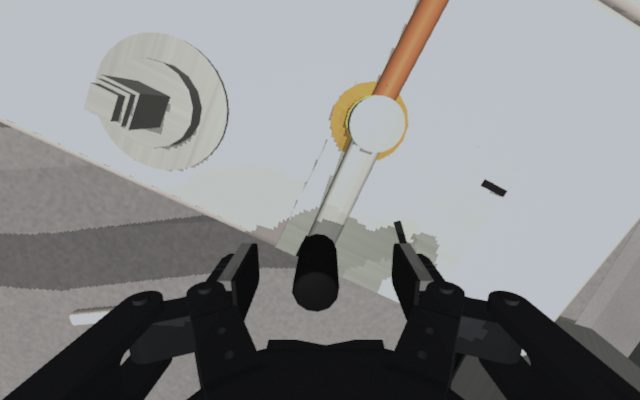

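Emit:
step_arm(
  commands="0 0 0 0 0 0 255;0 0 0 0 0 0 255;0 0 0 0 0 0 255;0 0 0 0 0 0 255;0 0 0 0 0 0 255;0 0 0 0 0 0 255",
  squeeze=25,
)

```text
time: 3.82
position: [0.5747, 0.2894, 0.2093]
eef_rot: [0.59, 0.808, -0.0, 0.0]
wrist_force: [-2.8, -2.8, 6.5]
opening: 0.0174
grasp_force: 24.8
```

```bash
python3 -c "
from h import *
s=bot.read_state();p=s['position'];P=np.array([.575,.357]);a0=np.degrees(np.arctan2(p[1]-P[1],p[0]-P[0]));print(a0,np.hypot(*(p[:2]-P)))
r=R.from_quat(s['eef_rot'])
for f in np.linspace(0,1,6)[1:]:
  a=np.radians(a0+f*(-54-a0));q=[P[0]+.065*np.cos(a),P[1]+.065*np.sin(a),p[2]];print(r.inv().apply(q-p).round(4),-(a-np.radians(a0)).round(3))"
```

```text
-90.24123370849578 0.06762766438226454
[ 0.0005  0.0088 -0.    ] -0.127
[-0.0006  0.0169 -0.    ] -0.253
[-0.0005  0.0251 -0.    ] -0.38
[ 0.0005  0.0333 -0.    ] -0.506
[ 0.0026  0.0412 -0.    ] -0.633
```

Emit:
step_arm(
  commands="0 0 -0.003 0 0 0 255;0 0.004 -0.003 0 0 -0.06 255;0 0.009 -0.003 0 0 -0.127 255;-0.001 0.013 -0.003 0 0 -0.19 255;-0.001 0.017 -0.003 0 0 -0.253 255;-0.001 0.021 -0.003 0 0 -0.316 255;0 0.025 -0.003 0 0 -0.38 255;0 0.029 -0.003 0 0 -0.443 255;0 0.033 -0.003 0 0 -0.506 255;0.001 0.037 -0.003 0 0 -0.57 255;0.002 0.041 -0.003 0 0 -0.633 255;0.002 0.041 -0.003 0 0 -0.633 255;0.002 0.041 -0.003 0 0 -0.633 255",
)

```text
time: 5.45
position: [0.6147, 0.3026, 0.2096]
eef_rot: [0.31, 0.951, -0.001, 0.002]
wrist_force: [6.6, -2.7, -7.9]
opening: 0.0171
grasp_force: 25.0
```

```bash
python3 -c "
from h import *
s=bot.read_state();print(s['position'],s['wrist_force'],s['joints'].round(2));im=snap('wrist');cv2.imwrite('pics/w3.png',cv2.resize(im[20:320,170:470,::-1],None,fx=2,fy=2));np.save('w3.npy',np.r_[s['position'],s['eef_rot']])"
```

```text
[0.6147445  0.30264902 0.20958329] [ 6.64648988 -2.72142117 -7.90196009] [-0.77  0.48  0.35  1.54 -0.17  1.15  0.55]
```

View pics/w3.png

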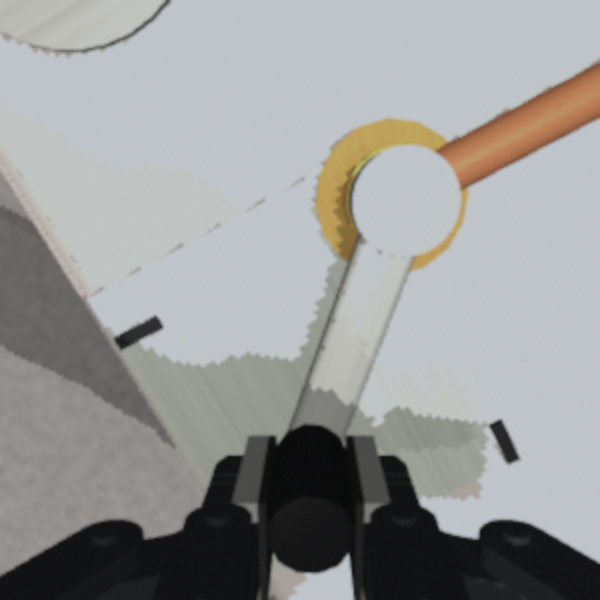

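Run:
```python
from h import *
d=np.load('w3.npy');c=cam('wrist',dict(position=d[:3],eef_rot=d[3:]))
def az(px,z):
    p=ray(c,np.array(px)/2+[170,20],z);v=p[1]-p[0];return np.degrees(np.arctan2(v[1],v[0]))
print('lever',az([[358,243],[292,430]],.197),az([[411,262],[350,415]],.197),'m0',az([[160,322],[117,343]],.18),'m90',az([[494,424],[514,461]],.18),'orange',az([[600,85],[450,165]],.2),'dashed',az([[305,178],[90,295]],.18),'edge',az([[0,150],[175,445]],.18))
p=ray(c,[[170+410/2,20+200/2]],.205);print(p)
```

```text
lever -54.73108554605658 -55.712266583979854 m0 -100.36265128475311 m90 -5.745639140076408 orange -98.42895167519401 dashed -98.61905905034467 edge -10.163863438490404
[[0.57459969 0.36043247 0.205     ]]
```

The image shows the lever at about -55° azimuth, against -54° for the 45° mark, so it's within roughly 1°. Release, rise and go to the crank.

Emit:
step_arm(
  commands="0 0 0 0 0 0 120;0 0 0 0 0 0 120;0 0 0 0 0 0 120;0 0 -0.03 0 0 0 120;0 0 -0.08 0 0 0 120;0 0 -0.11 0 0 0 0;0 0 -0.11 0 0 0 0",
)

```text
time: 6.38
position: [0.6149, 0.3059, 0.3261]
eef_rot: [0.309, 0.951, 0.003, 0.003]
wrist_force: [0.6, -0.5, -0.6]
opening: 0.0791
grasp_force: 0.0
```

```bash
python3 -c "
from h import *
print(bot.read_state()['position']);mv([.53,-.06,.30],182)"
```

```text
[0.61491615 0.30586326 0.32610347]
shift [-0.1459 -0.3462  0.0238] rot [ 0.007  0.006 -0.662] rows 8 curyaw 144.1
```

Emit:
step_arm(
  commands="-0.146 -0.346 0.024 0.006 0.006 -0.662 0;-0.146 -0.346 0.024 0.006 0.006 -0.662 0;-0.146 -0.346 0.024 0.006 0.006 -0.662 0;-0.146 -0.346 0.024 0.006 0.006 -0.662 0;-0.146 -0.346 0.024 0.006 0.006 -0.662 0;-0.146 -0.346 0.024 0.006 0.006 -0.662 0;-0.146 -0.346 0.024 0.006 0.006 -0.662 0;-0.146 -0.346 0.024 0.006 0.006 -0.662 0;-0.146 -0.346 0.024 0.006 0.006 -0.662 0;-0.146 -0.346 0.024 0.006 0.006 -0.662 0",
)

```text
time: 7.62
position: [0.5284, -0.0591, 0.2969]
eef_rot: [-0.019, 1.0, -0.002, -0.004]
wrist_force: [-0.1, -0.7, 0.7]
opening: 0.0854
grasp_force: 0.0
```

```bash
python3 -c "
from h import *
s=bot.read_state();print(s['position'],s['joints'].round(2));im=snap('wrist','w4');np.save('w4.npy',np.r_[s['position'],s['eef_rot']])"
```

```text
[ 0.52838254 -0.05912901  0.2969483 ] [-0.39  0.11  0.46  1.82 -0.04  1.24  1.69]
```

View pics/w4.png

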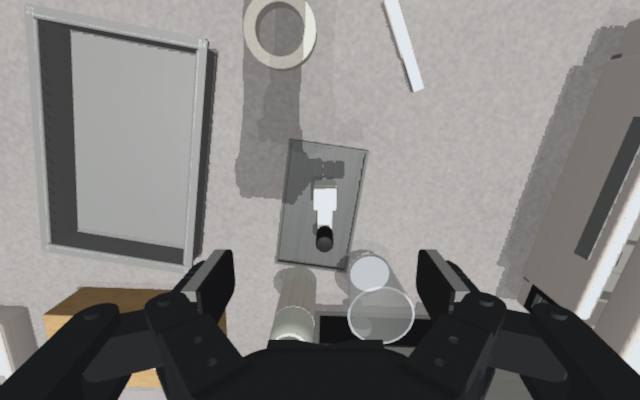

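Run:
```python
from h import *
im=cv2.imread('pics/w4.png');g=im[170:260,295:355].copy()
m=(g.min(2)>150)
for r in range(0,90,2):
    c=np.where(m[r])[0]
    if len(c):print(r+170,c[0]+295,c[-1]+295,g[r,(c[0]+c[-1])//2].tolist(),end=' | ')
k=(g.max(2)<45).astype(np.uint8);n,l,st,ce=cv2.connectedComponentsWithStats(k);print(st.tolist(),ce+[295,170])
cv2.imwrite('pics/c4.png',cv2.resize(g,None,fx=6,fy=6,interpolation=3))
d=np.load('w4.npy');c=cam('wrist',dict(position=d[:3],eef_rot=d[3:]))
print('tub rim corners',ray(c,[[32,10],[205,42],[190,265],[45,250]],.055).round(3).tolist())
print('tray',ray(c,[[292,139],[368,150],[346,271],[276,263]],.012).round(3).tolist())
print('beaker',ray(c,[[369,272]],.0),'spray',ray(c,[[297,285]],0),ray(cam('top'),[[322,131]],0),ray(cam('top'),[[357,122]],0))
```

```text
186 335 336 [159, 161, 157] | 188 315 335 [167, 176, 173] | 190 314 336 [237, 232, 227] | 192 313 336 [237, 231, 226] | 194 313 336 [237, 231, 227] | 196 313 336 [237, 232, 227] | 198 313 336 [237, 231, 226] | 200 313 336 [237, 231, 227] | 202 313 336 [237, 231, 226] | 204 313 336 [237, 231, 226] | 206 313 336 [237, 231, 227] | 208 313 336 [237, 231, 227] | 210 314 335 [229, 229, 225] | 212 317 332 [237, 231, 226] | 214 317 332 [237, 231, 226] | 216 317 332 [237, 231, 227] | 218 317 332 [237, 232, 227] | 220 317 332 [236, 231, 227] | 222 317 332 [235, 231, 226] | 224 317 332 [215, 215, 210] | 226 318 331 [21, 20, 19] | 228 330 331 [152, 157, 152] | 232 354 354 [160, 162, 164] | 234 354 354 [171, 173, 175] | 236 353 354 [156, 158, 160] | 238 353 354 [163, 165, 167] | 240 353 354 [171, 173, 175] | 242 352 354 [169, 171, 174] | 244 352 354 [166, 168, 172] | 246 352 354 [171, 173, 177] | 248 351 354 [169, 171, 174] | 250 351 354 [164, 165, 169] | [[0, 0, 60, 90, 5239], [21, 56, 17, 18, 161]] [[324.51154801 213.92937584]
 [324.1242236  233.06832298]]
tub rim corners [[0.358, -0.394, 0.055], [0.384, -0.202, 0.055], [0.666, -0.242, 0.055], [0.651, -0.438, 0.055]]
tray [[0.492, -0.107, 0.012], [0.503, -0.001, 0.012], [0.69, -0.021, 0.012], [0.68, -0.129, 0.012]]
beaker [[0.69627159 0.01629237 0.        ]] spray [[ 0.72401612 -0.09772061  0.        ]] [[0.69845191 0.01304455 0.        ]] [[ 0.72673866 -0.10009995  0.        ]]
```

View pics/c4.png

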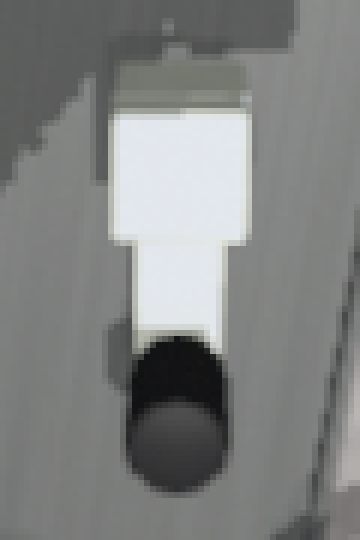

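Run:
```python
from h import *
d=np.load('w4.npy');c=cam('wrist',dict(position=d[:3],eef_rot=d[3:]))
h=ray(c,[[324.9,199.6]],.056)[0];k=ray(c,[[324.5,244.5]],.064)[0];print(h,k,np.linalg.norm((k-h)[:2]),np.degrees(np.arctan2(*(k-h)[1::-1])))
e=ray(c,[[313,199],[336.7,199]],.056);print(e)
mv([h[0],h[1],.032],180)
```

```text
[ 0.56463139 -0.05859847  0.056     ] [ 0.62402847 -0.05684819  0.064     ] 0.059422866242441925 1.68787024976869
[[ 0.5644254  -0.0740541   0.056     ]
 [ 0.56323066 -0.04333755  0.056     ]]
shift [-0.0384  0.0005  0.2648] rot [-0.004 -0.008  0.037] rows 6 curyaw -177.9
```

Emit:
step_arm(
  commands="-0.038 0 0.06 0 -0.008 0 0;-0.038 0 0.12 0 -0.008 0 0;-0.038 0 0.18 0 -0.008 0 0;-0.038 0 0.22 0 -0.008 0 0;-0.038 0 0.25 0 -0.008 0 0;-0.038 0 0.273 0 -0.008 0 0;-0.038 0 0.273 0 -0.008 0 0;-0.038 0 0.273 0 -0.008 0 0;-0.038 0 0.273 0 -0.008 0 255;-0.038 0 0.273 0 -0.008 0 255;-0.038 0 0.273 0 -0.008 0 255;-0.038 0 0.273 0 -0.008 0 255;-0.038 0 0.273 0 -0.008 0 255",
  squeeze=70,
)

```text
time: 9.3
position: [0.5648, -0.0607, 0.0248]
eef_rot: [-0.017, 1.0, -0.002, 0.001]
wrist_force: [-0.8, 1.0, 5.2]
opening: 0.0294
grasp_force: 70.0
```

Run:
```python
from h import *
s=bot.read_state();print(s['position'],s['wrist_force'],s['torque'],s['opening'],s['joints'].round(2));mv(s['position']+[0,0,.27])
```

```text
[ 0.56476969 -0.06068822  0.02482368] [-0.7552207   1.00487962  5.21100077] [0.30727051 0.19660737 0.04508547] 0.029410252346457604 [-0.28  0.53  0.38  1.95 -0.28  0.72  1.87]
shift [-0.0005 -0.0009 -0.27  ] rot [-0.003  0.002 -0.   ] rows 6 curyaw -178.0
```

Run:
```python
from h import *
mv([.53,.33,.31],171)
```

```text
shift [ 0.0208  0.3907 -0.2865] rot [-0.003  0.002  0.191] rows 9 curyaw -178.0
```

Emit:
step_arm(
  commands="0 0 -0.03 0 0 0 255;0 0 -0.08 0 0 0 255;0 0 -0.14 0 0 0 255;0 0 -0.2 0 0 0 255;0 0 -0.26 0 0 0 255;0.005 0.04 -0.286 0 0 0.05 255;0.01 0.09 -0.286 0 0 0.1 255;0.015 0.14 -0.286 0 0 0.15 255;0.021 0.2 -0.286 0 0 0.191 255;0.021 0.26 -0.286 0 0 0.191 255;0.021 0.32 -0.286 0 0 0.191 255;0.021 0.37 -0.286 0 0 0.191 255;0.021 0.391 -0.286 0 0 0.191 255;0.021 0.391 -0.286 0 0 0.191 255;0.021 0.391 -0.286 0 0 0.191 255",
)

```text
time: 11.18
position: [0.5305, 0.3266, 0.308]
eef_rot: [0.08, 0.997, -0.003, 0.0]
wrist_force: [1.1, -0.8, -3.2]
opening: 0.0288
grasp_force: 69.6
```

```bash
python3 -c "
from h import *
s=bot.read_state();print(s['position'],s['joints'].round(2),s['opening']);im=snap('wrist','w5');np.save('w5.npy',np.r_[s['position'],s['eef_rot']])"
```

```text
[0.53046348 0.32661698 0.3079623 ] [-0.83  0.28  0.25  1.58 -0.07  1.29  0.85] 0.028833458467338802
```

View pics/w5.png

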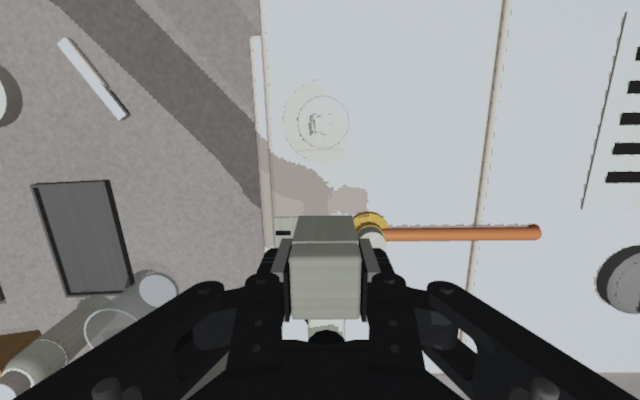

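Run:
```python
from h import *
im=cv2.imread('pics/w5.png');g=cv2.cvtColor(im,6)[75:170,275:370]
g=cv2.resize(cv2.createCLAHE(8,(2,2)).apply(g),None,fx=6,fy=6,interpolation=3)
H=cv2.HoughCircles(cv2.GaussianBlur(g,(0,0),2),cv2.HOUGH_GRADIENT,1,100,param1=60,param2=20,minRadius=110,maxRadius=160)
print(H)
o=cv2.cvtColor(g,8)
if H is not None:
    d=np.load('w5.npy');c=cam('wrist',dict(position=d[:3],eef_rot=d[3:]))
    for x,y,r in H[0][:3]:
        cv2.circle(o,(int(x),int(y)),int(r),(0,0,255),1);p=ray(c,[[275+x/6-.4,75+y/6-.4]],.194);print(p)
cv2.imwrite('pics/c5.png',o)
```

```text
[[[289.5 281.5 159.4]]]
[[0.46786568 0.33425525 0.194     ]]
```

View pics/c5.png

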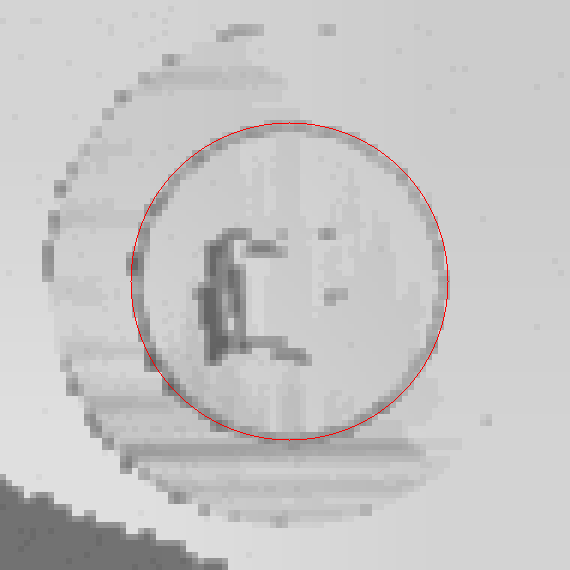

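Run:
```python
from h import *
im=cv2.imread('pics/w2.png')[55:155,75:205]
cv2.imwrite('pics/c2.png',cv2.resize(im,None,fx=6,fy=6,interpolation=3))
```

```text
(no output)
```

View pics/c2.png

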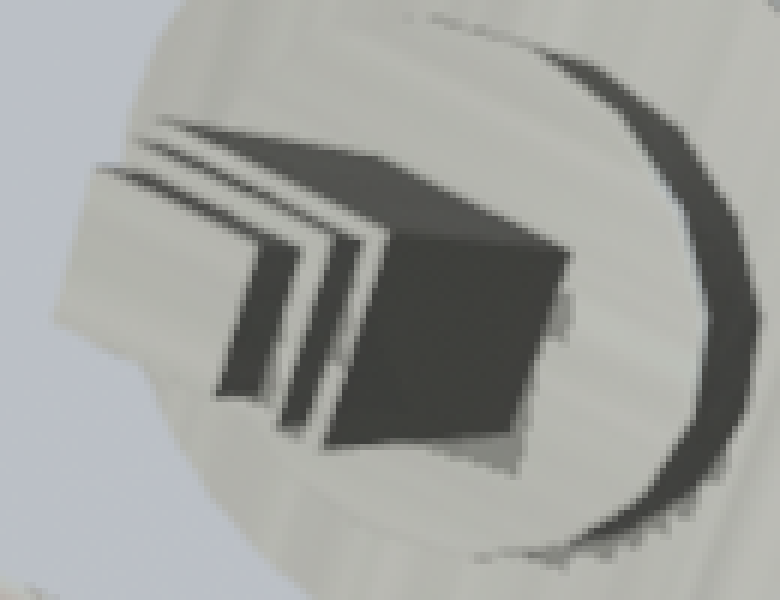

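Run:
```python
from h import *
q=np.array([.588,.809,-.002,-.001]);q/=np.linalg.norm(q)
c=cam('wrist',dict(position=np.array([.57252685,.29032913,.20586025]),eef_rot=q))
f=lambda p,z:ray(c,np.array(p)/6-.4+[75,55],z)
def az(p):v=p[1]-p[0];return round(np.degrees(np.arctan2(v[1],v[0]))%90,1),round(np.linalg.norm(v)*1e3,1)
for z,ps in((.194,[[570,252],[510,432]]),(.194,[[380,157],[570,252]]),(.219,[[388,235],[325,445]]),(.219,[[158,120],[388,233]]),(.227,[[95,170],[258,240]]),(.227,[[258,240],[217,397]]),(.227,[[55,320],[217,397]]),(.227,[[95,170],[55,320]])):print(z,az(f(ps,z)))
print('topc',f([[95,170],[258,240],[217,397],[55,320]],.227).mean(0),'base',f([[380,157],[510,432]],.194).mean(0))
```

```text
0.194 (np.float64(81.9), np.float64(15.6))
0.194 (np.float64(81.1), np.float64(15.7))
0.219 (np.float64(82.2), np.float64(15.2))
0.219 (np.float64(81.3), np.float64(15.7))
0.227 (np.float64(84.3), np.float64(10.3))
0.227 (np.float64(83.2), np.float64(10.5))
0.227 (np.float64(81.3), np.float64(10.5))
0.227 (np.float64(81.7), np.float64(10.0))
topc [0.46908815 0.33430005 0.227     ] base [0.46900956 0.33430039 0.194     ]
```

Run:
```python
from h import *
mv([.469,.3343,.27],171.8)
```

```text
shift [ 0.0622 -0.0019  0.0382] rot [-0.006  0.002 -0.019] rows 3 curyaw 170.7
```

Emit:
step_arm(
  commands="0.03 -0.001 0.01 -0.006 0.002 -0.019 255;0.062 -0.002 0.02 -0.006 0.002 -0.019 255;0.062 -0.002 0.038 -0.006 0.002 -0.019 255;0.062 -0.002 0.038 -0.006 0.002 -0.019 255;0.062 -0.002 0.038 -0.006 0.002 -0.019 255;0.062 -0.002 0.038 -0.006 0.002 -0.019 255;0.062 -0.002 0.038 -0.006 0.002 -0.019 255",
)

```text
time: 12.1
position: [0.4687, 0.3378, 0.2711]
eef_rot: [0.069, 0.998, 0.002, 0.0]
wrist_force: [0.8, 0.3, -2.9]
opening: 0.0292
grasp_force: 69.6
```

Run:
```python
from h import *
s=bot.read_state();print(s['position'],s['wrist_force'],s['joints'].round(2));mv([.469,.3343,.24],171.8)
snap('wrist','w6')
```

```text
[0.46872924 0.33776915 0.27105341] [ 0.78732224  0.34330802 -2.89527052] [-0.88  0.21  0.22  1.74 -0.05  1.19  0.78]
shift [-0.0007 -0.0035  0.031 ] rot [0.003 0.    0.005] rows 2 curyaw 172.1
```

View pics/w6.png

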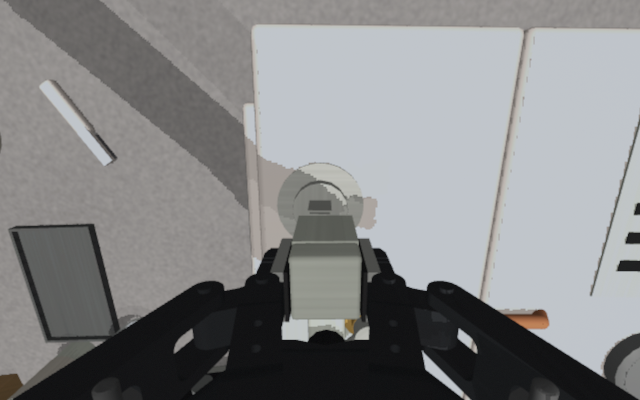

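Emit:
step_arm(
  commands="-0.001 -0.004 0 0.003 0 0.005 255;-0.001 -0.004 0 0.003 0 0.005 255;-0.001 -0.004 0.01 0.003 0 0.005 255;-0.001 -0.004 0.01 0.003 0 0.005 255;-0.001 -0.004 0.015 0.003 0 0.005 255;-0.001 -0.004 0.015 0.003 0 0.005 255",
)

```text
time: 12.9
position: [0.468, 0.3335, 0.2548]
eef_rot: [0.071, 0.997, -0.001, -0.001]
wrist_force: [-0.2, 0.6, -2.6]
opening: 0.0294
grasp_force: 69.6
```

Run:
```python
from h import *
for i in range(4):
    s=bot.read_state();print(s['position'],s['wrist_force'],s['torque']);bot.snapshot('side')
im=snap('wrist','w7')
# shaft & hub columns
g=cv2.cvtColor(im,7)
for r in (190,196,200,204,208,212,216,222,230):print(r,g[r,285:365:3].tolist())
mv([.469,.3343,.24],171.8)
```

```text
[0.4680118  0.33353199 0.25482086] [-0.17803688  0.59706218 -2.56884786] [-0.00118956  0.08086201 -0.01945286]
[0.46819888 0.33361515 0.25514178] [ 0.62381633 -0.0920887  -2.10338942] [0.03401941 0.0952482  0.01352898]
[0.46837885 0.33374939 0.25541811] [-0.85262962  0.27133492 -2.37445582] [0.04163568 0.07957785 0.01652138]
[0.46847799 0.333796   0.25561474] [-0.25511889 -0.25429377 -2.29073668] [-0.00366558  0.04856949  0.01247254]
190 [133, 128, 128, 127, 127, 126, 126, 124, 87, 88, 124, 132, 130, 127, 187, 192, 191, 174, 94, 118, 183, 183, 183, 182, 183, 182, 182]
196 [128, 128, 128, 128, 127, 126, 90, 130, 129, 129, 127, 130, 129, 126, 126, 131, 162, 187, 186, 186, 182, 115, 182, 182, 182, 182, 182]
200 [127, 126, 126, 126, 126, 93, 131, 127, 128, 128, 127, 129, 129, 126, 126, 131, 127, 126, 160, 185, 185, 186, 136, 161, 161, 122, 180]
204 [130, 130, 130, 130, 126, 131, 129, 127, 128, 127, 127, 129, 129, 126, 126, 130, 127, 126, 125, 125, 184, 185, 173, 142, 142, 127, 126]
208 [131, 131, 131, 131, 124, 129, 129, 126, 127, 127, 75, 75, 75, 75, 76, 75, 76, 75, 126, 124, 125, 184, 181, 129, 142, 128, 127]
212 [127, 127, 126, 127, 124, 129, 128, 126, 127, 127, 75, 76, 76, 75, 75, 75, 76, 76, 125, 124, 125, 125, 122, 121, 139, 139, 139]
216 [130, 130, 130, 129, 126, 90, 90, 90, 91, 90, 93, 89, 89, 90, 89, 89, 89, 89, 89, 90, 91, 94, 97, 135, 140, 140, 140]
222 [126, 125, 126, 125, 95, 90, 90, 90, 92, 92, 92, 89, 89, 90, 89, 89, 88, 88, 89, 87, 90, 90, 94, 126, 137, 137, 137]
230 [150, 138, 137, 123, 90, 90, 91, 92, 92, 93, 90, 89, 91, 91, 89, 89, 88, 89, 89, 88, 91, 90, 90, 91, 138, 138, 138]
shift [-0.0004  0.0005  0.0157] rot [-0.    -0.001  0.   ] rows 2 curyaw 171.8
```

Emit:
step_arm(
  commands="0 0.0005 0.004 0 0 0 255;0 0.0005 0.008 0 0 0 255;0 0.0005 0.012 0 0 0 255;0 0.0005 0.014 0 0 0 255;0 0.0005 0.016 0 0 0 255;0 0.0005 0.016 0 0 0 255;0 0.0005 0.016 0 0 0 255",
)

```text
time: 14.02
position: [0.4686, 0.3343, 0.2396]
eef_rot: [0.071, 0.997, -0.0, -0.0]
wrist_force: [0.5, -0.6, -2.6]
opening: 0.0291
grasp_force: 69.6
```

Run:
```python
from h import *
for i in range(2):
    s=bot.read_state();print(s['position'],s['wrist_force'],s['torque']);bot.snapshot('side')
mv([.469,.3343,.214],171.8)
```

```text
[0.46855323 0.33428883 0.23964584] [ 0.5245632  -0.6186861  -2.58540794] [-0.02187113  0.04491376  0.01423122]
[0.46855209 0.33424869 0.23965102] [ 0.40869089 -0.91714089 -3.0810559 ] [0.00665066 0.05485161 0.01416686]
shift [-0.0005  0.0001  0.0256] rot [-0.    -0.001  0.   ] rows 2 curyaw 171.8
```

No contact force, with the underside at about .2186, already below the last step. Continue down.

Emit:
step_arm(
  commands="-0.0005 0 0.004 0 0 0 255;-0.0005 0 0.008 0 0 0 255;-0.0005 0 0.012 0 0 0 255;-0.0005 0 0.015 0 0 0 255;-0.0005 0 0.018 0 0 0 255;-0.0005 0 0.02 0 0 0 255;-0.0005 0 0.022 0 0 0 255;-0.0005 0 0.024 0 0 0 255;-0.0005 0 0.026 0 0 0 255;-0.0005 0 0.027 0 0 0 255;-0.0005 0 0.027 0 0 0 255",
)

```text
time: 15.5
position: [0.469, 0.3342, 0.2148]
eef_rot: [0.071, 0.997, 0.0, -0.0]
wrist_force: [-4.1, -2.5, 6.8]
opening: 0.0287
grasp_force: 71.0
```

Run:
```python
from h import *
for i in range(2):
    s=bot.read_state();print(s['position'],s['wrist_force'],s['torque']);bot.snapshot('side')
```

```text
[0.46900218 0.33418619 0.21484123] [-4.09725102 -2.53077964  6.75132883] [-0.74475259  0.80193566 -0.02692141]
[0.4689652  0.33419129 0.21484973] [-3.51397379 -2.02732232  6.7974299 ] [-0.61402451  0.79367065 -0.05376297]
```

Emit:
step_arm(
  commands="0 0 -0.001 0 0 0 60;0 0 -0.001 0 0 0 60;0 0 -0.001 0 0 0 60;0 0 -0.02 0 0 0 60;0 0 -0.06 0 0 0 60;0 0 -0.07 0 0 0 60;-0.03 0 -0.07 0 0 0 60;-0.06 0 -0.07 0 0 0 60;-0.06 0 -0.07 0 0 0 60;-0.06 0 -0.07 0 0 0 60;-0.06 0 -0.07 0 0 0 60",
)

```text
time: 16.98
position: [0.5271, 0.3264, 0.2823]
eef_rot: [0.07, 0.998, -0.0, -0.001]
wrist_force: [-0.0, 0.4, -0.4]
opening: 0.0652
grasp_force: 0.0
```

Run:
```python
from h import *
s=bot.read_state();im=snap('wrist','w8');c=cam('wrist',s);K,T=c
g=cv2.cvtColor(im,7)
a=np.radians(-8.2);hub=np.array([.469,.3343]);kn=hub+.06*np.array([np.cos(a),np.sin(a)])
print('pred px knobtop',proj(c,[*kn,.254]),'hubtop',proj(c,[*hub,.246]))
px=proj(c,[*kn,.254])[0].astype(int);px2=proj(c,[*hub,.246])[0].astype(int)
k=(g<50).astype(np.uint8);n,l,st,ce=cv2.connectedComponentsWithStats(k);print([(st[i].tolist(),ce[i].round(1).tolist()) for i in range(1,n) if st[i,4]>60])
w=(g>180).astype(np.uint8)
for r in range(px2[1]-24,px2[1]+25,4):
    cc=np.where(w[r,px2[0]-40:px2[0]+40])[0];print(r,cc[[0,-1]]+px2[0]-40 if len(cc) else None,end=' ')
mv([*kn,.218],171.8)
```

```text
pred px knobtop [[324.15287286 236.40593783]] hubtop [[324.36791067 133.31484657]]
[([88, 183, 32, 111, 565], [104.3, 237.0]), ([629, 188, 11, 11, 102], [634.8, 193.3]), ([13, 190, 94, 113, 617], [39.9, 254.2]), ([307, 200, 38, 54, 1583], [325.4, 227.2]), ([4, 244, 636, 156, 47816], [322.6, 348.8]), ([615, 288, 17, 39, 350], [621.7, 305.6])]
109 [284 363] 113 [284 363] 117 [284 363] 121 [284 363] 125 [284 363] 129 [284 363] 133 [284 363] 137 [284 363] 141 [284 363] 145 [285 363] 149 [284 363] 153 [284 363] 157 [284 363] shift [-0.0013 -0.0004  0.0644] rot [-0.    -0.002  0.002] rows 3 curyaw 171.9
```

Emit:
step_arm(
  commands="-0.001 0 0.03 0 0 0 60;-0.001 0 0.055 0 0 0 60;-0.001 0 0.064 0 0 0 60;-0.001 0 0.064 0 0 0 60;-0.001 0 0.064 0 0 0 255;-0.001 0 0.064 0 0 0 255;-0.001 0 0.064 0 0 0 255;-0.001 0 0.064 0 0 0 255;-0.001 0 0.064 0 0 0 255",
  squeeze=35,
)

```text
time: 18.15
position: [0.5301, 0.3257, 0.2195]
eef_rot: [0.071, 0.997, 0.0, 0.0]
wrist_force: [0.1, 0.2, 4.0]
opening: 0.0232
grasp_force: 34.9
```

Run:
```python
from h import *
s=bot.read_state();print(s['position'],s['wrist_force'],s['joints'].round(2))
dz=0
for k in range(5):
    t0=3.2*k;n=20 if k<4 else 5
    f=lambda t:np.array([.06*(1-np.cos(t)),.06*np.sin(t)])
    print(';'.join('%.3f %.3f 0 0 0 0 255'%tuple(f(min(t0+.16*(i+1),13.1))-f(t0)) for i in range(n)))
```

```text
[0.53007579 0.32574475 0.21948254] [0.1097073  0.22266171 4.04529398] [-0.82  0.34  0.24  1.69 -0.09  1.12  0.88]
0.001 0.010 0 0 0 0 255;0.003 0.019 0 0 0 0 255;0.007 0.028 0 0 0 0 255;0.012 0.036 0 0 0 0 255;0.018 0.043 0 0 0 0 255;0.026 0.049 0 0 0 0 255;0.034 0.054 0 0 0 0 255;0.043 0.057 0 0 0 0 255;0.052 0.059 0 0 0 0 255;0.062 0.060 0 0 0 0 255;0.071 0.059 0 0 0 0 255;0.081 0.056 0 0 0 0 255;0.089 0.052 0 0 0 0 255;0.097 0.047 0 0 0 0 255;0.104 0.041 0 0 0 0 255;0.110 0.033 0 0 0 0 255;0.115 0.025 0 0 0 0 255;0.118 0.016 0 0 0 0 255;0.120 0.006 0 0 0 0 255;0.120 -0.004 0 0 0 0 255
-0.001 -0.009 0 0 0 0 255;-0.004 -0.019 0 0 0 0 255;-0.008 -0.027 0 0 0 0 255;-0.014 -0.035 0 0 0 0 255;-0.021 -0.042 0 0 0 0 255;-0.028 -0.048 0 0 0 0 255;-0.037 -0.052 0 0 0 0 255;-0.046 -0.055 0 0 0 0 255;-0.056 -0.056 0 0 0 0 255;-0.065 -0.056 0 0 0 0 255;-0.075 -0.055 0 0 0 0 255;-0.084 -0.052 0 0 0 0 255;-0.092 -0.047 0 0 0 0 255;-0.100 -0.041 0 0 0 0 255;-0.106 -0.034 0 0 0 0 255;-0.112 -0.026 0 0 0 0 255;-0.116 -0.018 0 0 0 0 255;-0.119 -0.009 0 0 0 0 255;-0.120 0.001 0 0 0 0 255;-0.119 0.010
[... 431 characters left out ...]
2 0 0 0 0 255;0.120 -0.008 0 0 0 0 255;0.119 -0.017 0 0 0 0 255
-0.002 -0.009 0 0 0 0 255;-0.006 -0.018 0 0 0 0 255;-0.012 -0.026 0 0 0 0 255;-0.018 -0.033 0 0 0 0 255;-0.025 -0.039 0 0 0 0 255;-0.034 -0.044 0 0 0 0 255;-0.043 -0.047 0 0 0 0 255;-0.052 -0.049 0 0 0 0 255;-0.062 -0.049 0 0 0 0 255;-0.071 -0.048 0 0 0 0 255;-0.080 -0.046 0 0 0 0 255;-0.089 -0.041 0 0 0 0 255;-0.097 -0.036 0 0 0 0 255;-0.104 -0.029 0 0 0 0 255;-0.110 -0.022 0 0 0 0 255;-0.114 -0.013 0 0 0 0 255;-0.117 -0.004 0 0 0 0 255;-0.119 0.005 0 0 0 0 255;-0.119 0.015 0 0 0 0 255;-0.117 0.024 0 0 0 0 255
0.003 0.009 0 0 0 0 255;0.007 0.017 0 0 0 0 255;0.007 0.017 0 0 0 0 255;0.007 0.017 0 0 0 0 255;0.007 0.017 0 0 0 0 255
```

Emit:
step_arm(
  commands="0.001 0.010 0 0 0 0 255;0.003 0.019 0 0 0 0 255;0.007 0.028 0 0 0 0 255;0.012 0.036 0 0 0 0 255;0.018 0.043 0 0 0 0 255;0.026 0.049 0 0 0 0 255;0.034 0.054 0 0 0 0 255;0.043 0.057 0 0 0 0 255;0.052 0.059 0 0 0 0 255;0.062 0.060 0 0 0 0 255;0.071 0.059 0 0 0 0 255;0.081 0.056 0 0 0 0 255;0.089 0.052 0 0 0 0 255;0.097 0.047 0 0 0 0 255;0.104 0.041 0 0 0 0 255;0.110 0.033 0 0 0 0 255;0.115 0.025 0 0 0 0 255;0.118 0.016 0 0 0 0 255;0.120 0.006 0 0 0 0 255;0.120 -0.004 0 0 0 0 255",
)

```text
time: 20.65
position: [0.4092, 0.3422, 0.2199]
eef_rot: [0.07, 0.998, 0.003, 0.0]
wrist_force: [1.3, 5.6, 5.9]
opening: 0.023
grasp_force: 35.3
```

```bash
cat >> h.py <<'E'
def crank():
    s=bot.read_state();p=s['position'];v=p[:2]-[.469,.3343]
    print(p.round(4),'F',s['wrist_force'].round(1),'T',s['torque'].round(2),'r',np.hypot(*v).round(4),'theta',(np.radians((np.degrees(np.arctan2(v[1],v[0]))+8.2)%360)).round(3),'open',s['opening'],'J',s['joints'].round(2))
E
python3 -c "from h import *;crank()"
```

```text
[0.4092 0.3422 0.2199] F [1.3 5.6 5.9] T [ 1.01 -0.54 -0.03] r 0.0603 theta 3.154 open 0.023007002465032008 J [-0.95  0.17  0.2   1.9  -0.04  1.07  0.7 ]
```

Emit:
step_arm(
  commands="-0.001 -0.009 0 0 0 0 255;-0.004 -0.019 0 0 0 0 255;-0.008 -0.027 0 0 0 0 255;-0.014 -0.035 0 0 0 0 255;-0.021 -0.042 0 0 0 0 255;-0.028 -0.048 0 0 0 0 255;-0.037 -0.052 0 0 0 0 255;-0.046 -0.055 0 0 0 0 255;-0.056 -0.056 0 0 0 0 255;-0.065 -0.056 0 0 0 0 255;-0.075 -0.055 0 0 0 0 255;-0.084 -0.052 0 0 0 0 255;-0.092 -0.047 0 0 0 0 255;-0.100 -0.041 0 0 0 0 255;-0.106 -0.034 0 0 0 0 255;-0.112 -0.026 0 0 0 0 255;-0.116 -0.018 0 0 0 0 255;-0.119 -0.009 0 0 0 0 255;-0.120 0.001 0 0 0 0 255;-0.119 0.010 0 0 0 0 255",
)

```text
time: 23.15
position: [0.529, 0.3268, 0.2193]
eef_rot: [0.073, 0.997, -0.004, -0.002]
wrist_force: [0.5, -7.1, 11.2]
opening: 0.023
grasp_force: 35.9
```

```bash
python3 -c "from h import *;crank()"
```

```text
[0.529  0.3268 0.2193] F [ 0.5 -7.1 11.2] T [-1.59  0.22  0.04] r 0.0604 theta 0.019 open 0.023023851861182613 J [-0.84  0.35  0.27  1.69 -0.1   1.13  0.88]
```

Emit:
step_arm(
  commands="0.002 0.009 0 0 0 0 255;0.005 0.018 0 0 0 0 255;0.010 0.027 0 0 0 0 255;0.016 0.034 0 0 0 0 255;0.023 0.041 0 0 0 0 255;0.031 0.046 0 0 0 0 255;0.040 0.050 0 0 0 0 255;0.049 0.052 0 0 0 0 255;0.059 0.053 0 0 0 0 255;0.068 0.052 0 0 0 0 255;0.078 0.050 0 0 0 0 255;0.087 0.047 0 0 0 0 255;0.095 0.042 0 0 0 0 255;0.102 0.035 0 0 0 0 255;0.108 0.028 0 0 0 0 255;0.113 0.020 0 0 0 0 255;0.117 0.011 0 0 0 0 255;0.119 0.002 0 0 0 0 255;0.120 -0.008 0 0 0 0 255;0.119 -0.017 0 0 0 0 255",
)

```text
time: 25.65
position: [0.4086, 0.3348, 0.2198]
eef_rot: [0.07, 0.998, 0.003, 0.0]
wrist_force: [1.9, 5.1, 5.1]
opening: 0.0231
grasp_force: 35.3
```

```bash
python3 -c "from h import *;crank()"
```

```text
[0.4086 0.3348 0.2198] F [1.9 5.1 5.1] T [ 1.16 -0.78 -0.08] r 0.0604 theta 3.277 open 0.023143427897658466 J [-0.97  0.16  0.23  1.91 -0.05  1.07  0.71]
```

Emit:
step_arm(
  commands="-0.002 -0.009 0 0 0 0 255;-0.006 -0.018 0 0 0 0 255;-0.012 -0.026 0 0 0 0 255;-0.018 -0.033 0 0 0 0 255;-0.025 -0.039 0 0 0 0 255;-0.034 -0.044 0 0 0 0 255;-0.043 -0.047 0 0 0 0 255;-0.052 -0.049 0 0 0 0 255;-0.062 -0.049 0 0 0 0 255;-0.071 -0.048 0 0 0 0 255;-0.080 -0.046 0 0 0 0 255;-0.089 -0.041 0 0 0 0 255;-0.097 -0.036 0 0 0 0 255;-0.104 -0.029 0 0 0 0 255;-0.110 -0.022 0 0 0 0 255;-0.114 -0.013 0 0 0 0 255;-0.117 -0.004 0 0 0 0 255;-0.119 0.005 0 0 0 0 255;-0.119 0.015 0 0 0 0 255;-0.117 0.024 0 0 0 0 255",
)

```text
time: 28.15
position: [0.5293, 0.3333, 0.2195]
eef_rot: [0.074, 0.997, -0.004, -0.001]
wrist_force: [2.5, -7.4, 11.3]
opening: 0.0227
grasp_force: 35.8
```

```bash
python3 -c "
from h import *;crank()
f=lambda t:np.array([.06*(1-np.cos(t)),.06*np.sin(t)])
for t in (12.9,13,13.1,13.2,13.3,13.4):print(t,f(t)-f(12.8))"
```

```text
[0.5293 0.3333 0.2195] F [ 2.5 -7.4 11.3] T [-1.55 -0.26  0.  ] r 0.0603 theta 0.126 open 0.02273936007572829 J [-0.87  0.36  0.29  1.68 -0.11  1.13  0.88]
12.9 [0.00167835 0.00575788]
13 [0.00392315 0.01131943]
13.1 [0.00671196 0.0166291 ]
13.2 [0.01001692 0.02163382]
13.3 [0.013805  0.0262836]
13.4 [0.01803837 0.03053196]
```

Emit:
step_arm(
  commands="0.002 0.006 0 0 0 0 255;0.004 0.011 0 0 0 0 255;0.007 0.017 0 0 0 0 255;0.010 0.022 0 0 0 0 255;0.010 0.022 0 0 0 0 255;0.010 0.022 0 0 0 0 255",
)

```text
time: 28.9
position: [0.5237, 0.359, 0.2197]
eef_rot: [0.073, 0.997, -0.001, 0.001]
wrist_force: [3.8, -2.4, 8.0]
opening: 0.0231
grasp_force: 35.6
```

```bash
python3 -c "
from h import *;crank()"
```

```text
[0.5237 0.359  0.2197] F [ 3.8 -2.4  8. ] T [-0.75 -0.86  0.  ] r 0.0601 theta 0.567 open 0.02305873972636688 J [-0.89  0.37  0.28  1.66 -0.11  1.13  0.84]
```

Emit:
step_arm(
  commands="0.004 0.005 0 0 0 0 255;0.008 0.009 0 0 0 0 255;0.008 0.009 0 0 0 0 255;0.008 0.009 0 0 0 0 255",
)

```text
time: 29.4
position: [0.5205, 0.3649, 0.2198]
eef_rot: [0.075, 0.997, -0.004, 0.004]
wrist_force: [10.0, -5.5, 7.1]
opening: 0.0228
grasp_force: 35.6
```

```bash
python3 -c "
from h import *;crank()
im=snap('top','top2');snap('side','side2')"
```

```text
[0.5205 0.3649 0.2198] F [10.  -5.5  7.1] T [-1.66 -1.66 -0.02] r 0.0599 theta 0.679 open 0.022843683845767022 J [-0.91  0.37  0.28  1.66 -0.1   1.13  0.82]
```

Emit:
step_arm(
  commands="0.0025 0.003 0 0 0 0 255;0.004 0.005 0 0 0 0 255;0.004 0.005 0 0 0 0 255",
)

```text
time: 29.88
position: [0.5199, 0.3659, 0.2199]
eef_rot: [0.076, 0.997, -0.006, 0.005]
wrist_force: [10.7, -9.9, 8.0]
opening: 0.0227
grasp_force: 35.7
```

```bash
python3 -c "
from h import *;crank()"
```

```text
[0.5199 0.3659 0.2199] F [10.7 -9.9  8. ] T [-2.63 -2.17  0.02] r 0.0599 theta 0.699 open 0.02273783689109042 J [-0.91  0.37  0.29  1.66 -0.1   1.13  0.81]
```

Emit:
step_arm(
  commands="-0.003 -0.004 0 0 0 0 255;-0.003 -0.004 0 0 0 0 130;-0.003 -0.004 0 0 0 0 130;-0.003 -0.004 0 0 0 0 130;-0.003 -0.004 -0.03 0 0 0 130;-0.003 -0.004 -0.07 0 0 0 130;-0.003 -0.004 -0.07 0 0 0 130",
)

```text
time: 30.75
position: [0.515, 0.3758, 0.2924]
eef_rot: [0.07, 0.998, 0.003, 0.002]
wrist_force: [0.3, 0.7, -0.4]
opening: 0.0422
grasp_force: 0.0
```

Run:
```python
from h import *
s=bot.read_state();c=cam('wrist',s);im=snap('wrist','w9');crank()
g=cv2.cvtColor(im,7)
a=np.radians(31.8);hub=np.array([.469,.3343]);kn=hub+.06*np.array([np.cos(a),np.sin(a)])
P=proj(c,[[*kn,.254],[*hub,.246]]);print(P)
k=(g<50).astype(np.uint8);n,l,st,ce=cv2.connectedComponentsWithStats(k);print([(st[i].tolist(),ce[i].round(1).tolist()) for i in range(1,n) if 300<st[i,4]<5000])
mv([*hub,.285],211.8)
```

```text
[0.5139 0.3749 0.29  ] F [ 0.1 -0.8  0.4] T [-0.04  0.01 -0.02] r 0.0606 theta 0.878 open 0.041625528125205806 J [-0.92  0.32  0.28  1.58 -0.09  1.26  0.81]
[[310.28102058 237.229081  ]
 [247.58701769 163.16021125]]
[([584, 82, 56, 13, 665], [611.8, 88.4]), ([576, 116, 64, 12, 716], [608.9, 121.3]), ([569, 147, 71, 12, 735], [605.2, 152.7]), ([563, 177, 77, 11, 771], [601.1, 182.5]), ([287, 205, 35, 52, 1476], [305.0, 231.1]), ([556, 206, 84, 10, 816], [598.6, 210.5]), ([0, 225, 73, 85, 487], [20.4, 276.9]), ([549, 278, 59, 53, 609], [567.8, 297.1]), ([589, 294, 24, 54, 347], [598.8, 318.7])]
shift [ 0.0388 -0.0465  0.0048] rot [ 0.002  0.002 -0.696] rows 5 curyaw 171.9
```

Run:
```python
from h import *
s=bot.read_state();c=cam('wrist',s);im=snap('wrist','w9');print(s['position'],s['dq'].round(3))
g=cv2.cvtColor(im,7)
k=(g<50).astype(np.uint8);n,l,st,ce=cv2.connectedComponentsWithStats(k)
for i in range(1,n):
    if 1000<st[i,4]<5000:
        x,y,w,h,_=st[i];m=(l==i)[y+h-18:y+h].any(0);print(st[i]);kt=ray(c,[[x+w/2-.5,y+h-18]],.254)[0];print(kt,np.degrees(np.arctan2(kt[1]-.3343,kt[0]-.469)),np.hypot(kt[1]-.3343,kt[0]-.469))
mv([.469,.3343,.285],207)
```

```text
[0.5139089  0.37491857 0.28999249] [ 0.001  0.028 -0.004  0.055 -0.001  0.001 -0.   ]
[ 288  208   36   52 1502]
[0.52053396 0.36171    0.254     ] 28.007725338829424 0.05836999936911974
shift [ 0.038  -0.0457  0.0033] rot [ 0.001 -0.001 -0.612] rows 5 curyaw 171.9
```

Emit:
step_arm(
  commands="0.02 -0.02 0 0 0 -0.18 60;0.038 -0.046 0.003 0 0 -0.36 60;0.038 -0.046 0.003 0 0 -0.54 60;0.038 -0.046 0.003 0 0 -0.63 60;0.038 -0.046 0.003 0 0 -0.63 60;0.038 -0.046 0.003 0 0 -0.63 60;0.038 -0.046 0.003 0 0 -0.63 60",
)

```text
time: 31.72
position: [0.4696, 0.333, 0.2849]
eef_rot: [-0.241, 0.971, -0.0, -0.001]
wrist_force: [0.7, -0.6, 0.8]
opening: 0.0653
grasp_force: 0.0
```

Run:
```python
from h import *
s=bot.read_state();print(s['joints'].round(2),s['position'])
mv([.469,.3343,.2155],208)
```

```text
[-0.87  0.2   0.21  1.73 -0.04  1.22  1.41] [0.46957685 0.33301812 0.28492636]
shift [-0.0002  0.0014  0.0694] rot [-0.    -0.002 -0.002] rows 3 curyaw -152.1
```

Emit:
step_arm(
  commands="0 0.001 0.03 0 0 0 60;0 0.001 0.055 0 0 0 60;0 0.001 0.069 0 0 0 60;0 0.001 0.069 0 0 0 60;0 0.001 0.069 0 0 0 60;0 0.001 0.069 0 0 0 255;0 0.001 0.069 0 0 0 255;0 0.001 0.069 0 0 0 255;0 0.001 0.069 0 0 0 255;0 0.001 0.069 0 0 0 255",
  squeeze=60,
)

```text
time: 32.98
position: [0.4698, 0.3342, 0.2176]
eef_rot: [-0.241, 0.97, 0.0, 0.0]
wrist_force: [-0.5, -0.6, 6.4]
opening: 0.0289
grasp_force: 59.9
```

Run:
```python
from h import *
crank();mv([.469,.3343,.2155])
```

```text
[0.4698 0.3342 0.2176] F [-0.5 -0.6  6.4] T [-0.16  0.17 -0.02] r 0.0008 theta 6.278 open 0.028942340173616313 J [-0.86  0.26  0.2   1.8  -0.06  1.09  1.42]
shift [0.0006 0.0005 0.0021] rot [0.001 0.001 0.   ] rows 2 curyaw -152.1
```

Gripped at opening 28.9 mm. Turn back ~8° to the middle of the play and lift, slowly at first.

Emit:
step_arm(
  commands="0 0 0 0 0 0.07 255;0 0 0 0 0 0.13 255;0 0 -0.003 0 0 0.15 255;0 0 -0.008 0 0 0.15 255;0 0 -0.014 0 0 0.15 255;0 0 -0.02 0 0 0.15 255",
)

```text
time: 33.72
position: [0.4691, 0.3334, 0.2364]
eef_rot: [-0.168, 0.986, -0.0, -0.001]
wrist_force: [1.4, -0.3, -3.0]
opening: 0.0292
grasp_force: 59.2
```

Run:
```python
from h import *
crank();mv([.469,.3343,.30])
```

```text
[0.4691 0.3334 0.2364] F [ 1.4 -0.3 -3. ] T [ 0.11 -0.24 -0.02] r 0.0009 theta 4.951 open 0.02917312837339119 J [-0.88  0.24  0.23  1.78 -0.06  1.13  1.27]
shift [-0.0001  0.0008 -0.0636] rot [-0.001 -0.002  0.   ] rows 3 curyaw -160.7
```

Run:
```python
from h import *
mv([.5646,-.0595,.30],182)
```

```text
shift [ 0.04   -0.4024 -0.0632] rot [-0.001 -0.002  0.302] rows 8 curyaw -160.7
```

Emit:
step_arm(
  commands="0 0 -0.03 0 0 0 255;0 0 -0.063 0 0 0 255;0 0 -0.063 0 0 0 255;0.01 -0.05 -0.063 0 0 0.1 255;0.015 -0.11 -0.063 0 0 0.2 255;0.02 -0.17 -0.063 0 0 0.302 255;0.03 -0.23 -0.063 0 0 0.302 255;0.035 -0.29 -0.063 0 0 0.302 255;0.04 -0.35 -0.063 0 0 0.302 255;0.04 -0.39 -0.063 0 0 0.302 255;0.04 -0.402 -0.063 0 0 0.302 255;0.04 -0.402 0 0 0 0.302 255;0.04 -0.402 0.06 0 0 0.302 255;0.04 -0.402 0.11 0 0 0.302 255;0.04 -0.402 0.14 0 0 0.302 255;0.04 -0.402 0.14 0 0 0.302 255;0.04 -0.402 0.14 0 0 0.302 255",
)

```text
time: 35.85
position: [0.5652, -0.0579, 0.0973]
eef_rot: [-0.018, 1.0, 0.0, 0.0]
wrist_force: [-0.9, 0.1, -2.1]
opening: 0.0292
grasp_force: 60.4
```

Run:
```python
from h import *
crank();mv([.5646,-.0595,.0285],182)
```

```text
[ 0.5652 -0.0579  0.0973] F [-0.9  0.1 -2.1] T [ 0.03 -0.04 -0.01] r 0.4038 theta 5.096 open 0.029223271601501937 J [-0.38  0.42  0.5   1.92 -0.26  0.86  1.86]
shift [ 0.0006 -0.0016  0.0688] rot [0.    0.    0.002] rows 3 curyaw -177.9
```

Emit:
step_arm(
  commands="0 -0.001 0.03 0 0 0 255;0 -0.001 0.05 0 0 0 255;0 -0.001 0.06 0 0 0 255;0 -0.001 0.065 0 0 0 255;0 -0.001 0.069 0 0 0 255;0 -0.001 0.07 0 0 0 255;0 -0.001 0.07 0 0 0 255;0 -0.001 0.07 0 0 0 255",
)

```text
time: 36.85
position: [0.565, -0.0599, 0.0277]
eef_rot: [-0.018, 1.0, 0.0, 0.0]
wrist_force: [-4.3, 0.6, 6.9]
opening: 0.0294
grasp_force: 61.5
```

Run:
```python
from h import *
crank()
```

```text
[ 0.565  -0.0599  0.0277] F [-4.3  0.6  6.9] T [0.15 0.42 0.05] r 0.4057 theta 5.094 open 0.029385658557105444 J [-0.34  0.53  0.45  1.95 -0.33  0.73  1.91]
```

Emit:
step_arm(
  commands="0 0 -0.001 0 0 0 60;0 0 -0.001 0 0 0 60;0 0 -0.001 0 0 0 60;0 0 -0.03 0 0 0 60;0 0 -0.08 0 0 0 60;0 0 -0.14 0 0 0 60;0 0 -0.2 0 0 0 60;0 0 -0.26 0 0 0 60;0 0 -0.3 0 0 0 60;0 0 -0.3 0 0 0 60",
)

```text
time: 38.1
position: [0.5673, -0.0603, 0.3311]
eef_rot: [-0.017, 1.0, 0.0, 0.004]
wrist_force: [0.5, 0.2, 0.2]
opening: 0.0654
grasp_force: 0.0
```

Run:
```python
from h import *
mv([.50,.20,.33],81.5)
```

```text
shift [0.0582 0.2624 0.0007] rot [0.007 0.006 1.754] rows 11 curyaw -178.0
```

Emit:
step_arm(
  commands="0.058 0.262 0 0.006 0.006 1.754 0;0.058 0.262 0 0.006 0.006 1.754 0;0.058 0.262 0 0.006 0.006 1.754 0;0.058 0.262 0 0.006 0.006 1.754 0;0.058 0.262 0 0.006 0.006 1.754 0;0.058 0.262 0 0.006 0.006 1.754 0;0.058 0.262 0 0.006 0.006 1.754 0;0.058 0.262 0 0.006 0.006 1.754 0;0.058 0.262 0 0.006 0.006 1.754 0;0.058 0.262 0 0.006 0.006 1.754 0;0.058 0.262 0 0.006 0.006 1.754 0;0.058 0.262 0 0.006 0.006 1.754 0;0.058 0.262 0 0.006 0.006 1.754 0",
)

```text
time: 39.72
position: [0.4973, 0.2, 0.3261]
eef_rot: [0.757, 0.653, -0.003, -0.003]
wrist_force: [0.0, -0.2, 1.0]
opening: 0.0853
grasp_force: 0.0
```

Run:
```python
from h import *
s=bot.read_state();c=cam('wrist',s);im=snap('wrist','w10');np.save('w10.npy',np.r_[s['position'],s['eef_rot']]);print(s['position'],s['joints'].round(2))
t=snap('top','top3')
# montage: wrist full (with box-plane grid ticks) + top crops
T=t[100:200,150:390,::-1];T=cv2.resize(T,(480,200),interpolation=3)
M=np.zeros((600,640,3),np.uint8);M[:400]=im[:,:,::-1];M[400:,:480]=T
cv2.imwrite('pics/m10.png',M)
print(ray(c,[[320,200]],.081))
```

```text
[0.49733209 0.20003823 0.32613255] [-0.9   0.1   0.47  1.77 -0.05  1.3  -0.56]
[[0.48190446 0.16072347 0.081     ]]
```

View pics/m10.png

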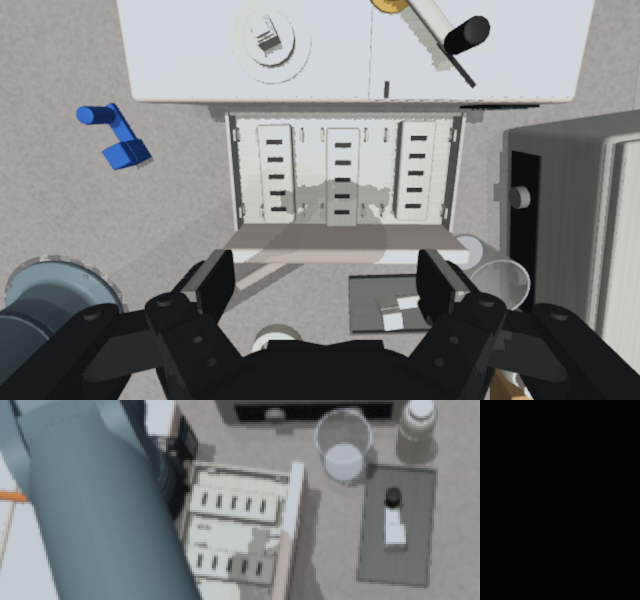

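```bash
cat >> h.py <<'E'
def boxes(im,c,z,x0,x1,y0,y1,amin=15,amax=160,th=75):
    """find vent-slot marks on lids -> groups of 5 -> centre, azimuth"""
    g=cv2.cvtColor(im,7);k=np.zeros_like(g);k[y0:y1,x0:x1]=(g[y0:y1,x0:x1]<th)
    n,l,st,ce=cv2.connectedComponentsWithStats(k)
    P=np.array([ray(c,ce[i],z)[0,:2] for i in range(1,n) if amin<st[i,4]<amax and st[i,2]>1.5*st[i,3]]);px=[ce[i] for i in range(1,n) if amin<st[i,4]<amax and st[i,2]>1.5*st[i,3]]
    return P,np.array(px)
E
python3 - <<'E'
from h import *
im=cv2.imread('pics/w10.png')[:,:,::-1];d=np.load('w10.npy');c=cam('wrist',dict(position=d[:3],eef_rot=d[3:]))
P,px=boxes(im,c,.081,240,450,115,228)
o=np.argsort(px[:,0]);
for i in o:print(px[i].round(1),P[i].round(4))
for cols in((255,300),(320,365),(395,435)):
    m=(px[:,0]>cols[0])&(px[:,0]<cols[1]);Q=P[m]
    if len(Q)>2:
        v=np.linalg.svd(Q-Q.mean(0))[2][0];print(m.sum(),Q.mean(0),np.degrees(np.arctan2(v[1],v[0]))%180)
print('drawer corners', ray(c,[[238,122],[460,122]],.075),'lid ends A,B,C',ray(c,[[277,124],[273,221],[343,127],[342,226],[418,121],[411,220]],.081))
E
```

```text
[273.3 141.4] [0.4357 0.2442]
[274.7 159. ] [0.4331 0.2224]
[275.7 176. ] [0.4302 0.2006]
[277.9 192.9] [0.4288 0.1782]
[278.6 209. ] [0.4256 0.1564]
[341.5 212. ] [0.5077 0.1402]
[341.5 196. ] [0.5106 0.1621]
[342.  179.5] [0.5141 0.1839]
[342.5 162. ] [0.5177 0.2062]
[343. 145.] [0.5211 0.2273]
[412.4 205.7] [0.6013 0.1356]
[414.  189.4] [0.6048 0.1575]
[415.4 172.8] [0.6081 0.179 ]
[416.7 155.4] [0.6111 0.201 ]
[418.1 137.5] [0.6143 0.2229]
5 [0.43069855 0.2003573 ] 83.64810535314746
5 [0.51422134 0.18392514] 81.14858250155368
5 [0.60789303 0.17917857] 81.55664516978985
drawer corners [[0.39544664 0.27374128 0.075     ]
 [0.66830455 0.23356397 0.075     ]] lid ends A,B,C [[0.44419518 0.26432936 0.081     ]
 [0.41502594 0.14077183 0.081     ]
 [0.52394817 0.24896912 0.081     ]
 [0.50574073 0.12051018 0.081     ]
 [0.6153958  0.242726   0.081     ]
 [0.59798995 0.11587878 0.081     ]]
```

The wrist view shows three boxes, with slot rows centred at (275,175), (342,179) and (415,172). The lever lies on the long mark, and the crank is flat in its tray. Now for box C.

Run:
```python
from h import *
mv([.608,.179,.15],81.5);mv([.608,.179,.052],81.5)
```

```text
shift [-0.0044  0.1139  0.1754] rot [-0.008  0.001  0.001] rows 5 curyaw 81.6
shift [-0.0043  0.1147  0.2734] rot [-0.008  0.001  0.001] rows 6 curyaw 81.6
```

Emit:
step_arm(
  commands="-0.004 0.05 0.03 -0.008 0 0 45;-0.004 0.1 0.05 -0.008 0 0 45;-0.004 0.114 0.09 -0.008 0 0 45;-0.004 0.114 0.13 -0.008 0 0 45;-0.004 0.114 0.175 -0.008 0 0 45;-0.004 0.114 0.175 -0.008 0 0 45;-0.004 0.114 0.175 -0.008 0 0 45",
)

```text
time: 40.7
position: [0.6094, 0.1797, 0.1522]
eef_rot: [0.757, 0.653, 0.001, 0.001]
wrist_force: [-0.5, 0.1, 0.4]
opening: 0.0702
grasp_force: 0.0
```

```bash
cat >> h.py <<'E'
def st():
    s=bot.read_state();print(s['position'].round(4),'F',s['wrist_force'].round(1),'T',s['torque'].round(2),'open',round(s['opening'],4),'grip',s['grasp_force'],'J',s['joints'].round(2));return s
E
python3 - <<'E'
from h import *
st();mv([.608,.179,.052],81.5)
E
```

```text
[0.6094 0.1797 0.1522] F [-0.5  0.1  0.4] T [-0.03  0.02 -0.01] open 0.0702 grip 0.0 J [-0.73  0.47  0.49  1.72 -0.25  1.01 -0.3 ]
shift [-0.0008 -0.0015  0.1002] rot [0.002 0.    0.001] rows 3 curyaw 81.5
```

Emit:
step_arm(
  commands="0 -0.001 0.04 0 0 0 45;0 -0.001 0.075 0 0 0 45;0 -0.001 0.092 0 0 0 45;0 -0.001 0.1 0 0 0 45;0 -0.001 0.1 0 0 0 45;0 -0.001 0.1 0 0 0 255;0 -0.001 0.1 0 0 0 255;0 -0.001 0.1 0 0 0 255;0 -0.001 0.1 0 0 0 255;0 -0.001 0.1 0 0 0 255",
  squeeze=45,
)

```text
time: 41.95
position: [0.6087, 0.1797, 0.0521]
eef_rot: [0.757, 0.653, 0.001, 0.001]
wrist_force: [1.2, 0.4, 6.8]
opening: 0.0412
grasp_force: 47.1
```

Run:
```python
from h import *
s=st();mv([.589,-.329,.26],81.7)
```

```text
[0.6087 0.1797 0.0521] F [1.2 0.4 6.8] T [-0.01  0.09  0.09] open 0.0412 grip 47.07833111286163 J [-0.69  0.59  0.44  1.78 -0.32  0.84 -0.25]
shift [-0.506   0.0561 -0.2079] rot [ 0.002 -0.    -0.003] rows 10 curyaw 81.5
```

Emit:
step_arm(
  commands="0 0 -0.02 0 0 0 255;0 0 -0.05 0 0 0 255;0 0 -0.09 0 0 0 255;0 0 -0.14 0 0 0 255;0 0 -0.19 0 0 0 255;-0.03 0.003 -0.21 0 0 0 255;-0.08 0.01 -0.21 0 0 0 255;-0.13 0.015 -0.21 0 0 0 255;-0.18 0.02 -0.21 0 0 0 255;-0.23 0.025 -0.21 0 0 0 255;-0.28 0.03 -0.21 0 0 0 255;-0.33 0.037 -0.21 0 0 0 255;-0.38 0.042 -0.21 0 0 0 255;-0.43 0.047 -0.21 0 0 0 255;-0.47 0.052 -0.21 0 0 0 255;-0.506 0.056 -0.21 0 0 -0.003 255;-0.506 0.056 -0.17 0 0 -0.003 255;-0.506 0.056 -0.12 0 0 -0.003 255;-0.506 0.056 -0.08 0 0 -0.003 255;-0.506 0.056 -0.08 0 0 -0.003 255",
)

```text
time: 44.45
position: [0.5827, -0.3274, 0.1259]
eef_rot: [0.757, 0.654, -0.003, -0.005]
wrist_force: [-1.2, 0.6, -2.0]
opening: 0.0415
grasp_force: 46.4
```

Run:
```python
from h import *
s=st();c=cam('wrist',s);im=snap('wrist','w11');np.save('w11.npy',np.r_[s['position'],s['eef_rot']])
# tub rim check: predicted inner corners px vs. edges
u=np.array([.9895,-.1444]);v=np.array([.1444,.9895]);o=np.array([.515,-.318])
print(proj(c,[[*(o+a*.145*u+b*.095*v),.055] for a in(-1,1) for b in(-1,1)]).round(0).tolist())
mv([.589,-.329,.016],81.7)
```

```text
[ 0.5827 -0.3274  0.1259] F [-1.2  0.6 -2. ] T [ 0.01  0.08 -0.04] open 0.0415 grip 46.414854526519775 J [-0.01  0.6   0.63  1.65 -0.4   1.04  0.6 ]
[[68.0, 321.0], [2.0, 74.0], [421.0, 324.0], [446.0, 72.0]]
shift [0.0005 0.0044 0.1132] rot [-0.006 -0.    -0.001] rows 3 curyaw 81.6
```

Emit:
step_arm(
  commands="0 0.004 0.03 -0.006 0 0 255;0 0.004 0.06 -0.006 0 0 255;0 0.004 0.085 -0.006 0 0 255;0 0.004 0.1 -0.006 0 0 255;0 0.004 0.106 -0.006 0 0 255;0 0.004 0.11 -0.006 0 0 255;0 0.004 0.112 -0.006 0 0 255;0 0.004 0.114 -0.006 0 0 255;0 0.004 0.115 -0.006 0 0 255;0 0.004 0.115 -0.006 0 0 255",
)

```text
time: 45.75
position: [0.5919, -0.3299, 0.0162]
eef_rot: [0.756, 0.654, 0.001, 0.003]
wrist_force: [-0.8, 0.3, -3.2]
opening: 0.0413
grasp_force: 46.6
```

Run:
```python
from h import *
s=st()
```

```text
[ 0.5919 -0.3299  0.0162] F [-0.8  0.3 -3.2] T [ 0.04  0.02 -0.01] open 0.0413 grip 46.55846178531647 J [ 0.05  0.74  0.55  1.68 -0.49  0.86  0.66]
```

Still 3 mm above the floor, with no contact. Lower to touch.

Emit:
step_arm(
  commands="0 0 0.001 0 0 0 255;0 0 0.002 0 0 0 255;0 0 0.003 0 0 0 255;0 0 0.004 0 0 0 255;0 0 0.004 0 0 0 255",
)

```text
time: 46.38
position: [0.5919, -0.33, 0.0132]
eef_rot: [0.756, 0.654, 0.002, 0.002]
wrist_force: [-2.5, 1.3, 5.7]
opening: 0.0411
grasp_force: 47.4
```

Run:
```python
from h import *
s=st()
```

```text
[ 0.5919 -0.33    0.0132] F [-2.5  1.3  5.7] T [0.43 0.73 0.02] open 0.0411 grip 47.3818838596344 J [ 0.05  0.75  0.55  1.68 -0.49  0.85  0.66]
```

Emit:
step_arm(
  commands="0 0 0 0 0 0 70;0 0 0 0 0 0 70;0 0 0 0 0 0 70;0 0 0 0 0 0 70;0 0 -0.03 0 0 0 70;0 0 -0.08 0 0 0 70;0 0 -0.14 0 0 0 70;0 0 -0.2 0 0 0 45;0 0 -0.26 0 0 0 45;0 0 -0.3 0 0 0 45;0 0 -0.3 0 0 0 45",
)

```text
time: 47.75
position: [0.592, -0.3314, 0.3176]
eef_rot: [0.757, 0.654, 0.003, 0.007]
wrist_force: [0.8, -0.3, -0.4]
opening: 0.0703
grasp_force: 0.0
```

Run:
```python
from h import *
st();mv([.50,.20,.325],81.6)
```

```text
[ 0.592  -0.3314  0.3176] F [ 0.8 -0.3 -0.4] T [-0.04 -0.01  0.  ] open 0.0703 grip 0.0 J [-0.07  0.44  0.72  1.46 -0.29  1.34  0.52]
shift [ 0.5124 -0.1679 -0.012 ] rot [0.015 0.004 0.001] rows 10 curyaw 81.7
```

Emit:
step_arm(
  commands="0.513 -0.168 -0.01 0.012 0.004 0 45;0.513 -0.168 -0.01 0.012 0.004 0 45;0.513 -0.168 -0.01 0.012 0.004 0 45;0.513 -0.168 -0.01 0.012 0.004 0 45;0.513 -0.168 -0.01 0.012 0.004 0 45;0.513 -0.168 -0.01 0.012 0.004 0 45;0.513 -0.168 -0.01 0.012 0.004 0 45;0.513 -0.168 -0.01 0.012 0.004 0 45;0.513 -0.168 -0.01 0.012 0.004 0 45;0.513 -0.168 -0.01 0.012 0.004 0 45;0.513 -0.168 -0.01 0.012 0.004 0 45;0.513 -0.168 -0.01 0.012 0.004 0 45;0.513 -0.168 -0.01 0.012 0.004 0 45",
)

```text
time: 49.38
position: [0.4985, 0.2008, 0.3205]
eef_rot: [0.757, 0.653, -0.001, -0.003]
wrist_force: [0.3, 0.2, -0.2]
opening: 0.0703
grasp_force: 0.0
```

```bash
cat >> h.py <<'E'
def meas(f,z=.081,win=(235,450,110,230)):
    s=st();c=cam('wrist',s);im=snap('wrist',f);P,px=boxes(im,c,z,*win)
    left=list(range(len(P)))
    while left:
        g=[left.pop(0)];
        for i in left[:]:
            if np.abs(px[i,0]-px[g[-1],0])<8: g.append(i);left.remove(i)
        Q=P[g]
        if len(g)>1:
            v=np.linalg.svd(Q-Q.mean(0))[2][0];print(len(g),Q.mean(0).round(4),'az',(np.degrees(np.arctan2(v[1],v[0]))%180).round(1),'len',np.ptp(Q@v).round(4),px[g].mean(0).round(0))
        else: print('single',px[g])
E
python3 -c "from h import *;meas('w12')"
```

```text
[0.4985 0.2008 0.3205] F [ 0.3  0.2 -0.2] T [ 0.01 -0.04 -0.04] open 0.0703 grip 0.0 J [-0.86  0.1   0.43  1.77 -0.05  1.28 -0.56]
5 [0.4308 0.2002] az 83.1 len 0.0882 [274. 178.]
5 [0.5148 0.1839] az 80.0 len 0.0876 [341. 181.]
```

Run:
```python
from h import *
mv([.5145,.184,.15],81)
```

```text
shift [-0.0151  0.0194  0.1704] rot [-0.006 -0.003  0.01 ] rows 4 curyaw 81.6
```

Emit:
step_arm(
  commands="-0.015 0.019 0.04 -0.006 -0.003 0.01 45;-0.015 0.019 0.09 -0.006 -0.003 0.01 45;-0.015 0.019 0.14 -0.006 -0.003 0.01 45;-0.015 0.019 0.17 -0.006 -0.003 0.01 45;-0.015 0.019 0.17 -0.006 -0.003 0.01 45;-0.015 0.019 0.17 -0.006 -0.003 0.01 45",
)

```text
time: 50.18
position: [0.5151, 0.1857, 0.1519]
eef_rot: [0.76, 0.65, 0.001, 0.0]
wrist_force: [0.2, 0.2, -0.5]
opening: 0.07
grasp_force: 0.0
```

Run:
```python
from h import *
st();mv([.5145,.184,.052],81)
```

```text
[0.5151 0.1857 0.1519] F [ 0.2  0.2 -0.5] T [-0.01 -0.04 -0.03] open 0.07 grip 0.0 J [-0.8   0.29  0.43  1.94 -0.15  0.94 -0.45]
shift [-0.0018 -0.0005  0.0999] rot [ 0.002 -0.001  0.002] rows 3 curyaw 81.1
```

Emit:
step_arm(
  commands="-0.002 0 0.04 0 0 0 45;-0.002 0 0.075 0 0 0 45;-0.002 0 0.092 0 0 0 45;-0.002 0 0.1 0 0 0 45;-0.002 0 0.1 0 0 0 45;-0.002 0 0.1 0 0 0 255;-0.002 0 0.1 0 0 0 255;-0.002 0 0.1 0 0 0 255;-0.002 0 0.1 0 0 0 255;-0.002 0 0.1 0 0 0 255",
)

```text
time: 51.42
position: [0.5148, 0.1841, 0.0518]
eef_rot: [0.76, 0.65, 0.001, 0.0]
wrist_force: [-0.4, -0.0, 5.7]
opening: 0.0413
grasp_force: 47.7
```

Run:
```python
from h import *
s=st();mv([.515,-.318,.26],81.7)
```

```text
[0.5148 0.1841 0.0518] F [-0.4 -0.   5.7] T [-0.09  0.07  0.03] open 0.0413 grip 47.68176019191742 J [-0.75  0.45  0.39  1.99 -0.24  0.74 -0.37]
shift [-0.4957  0.0781 -0.2088] rot [ 0.002 -0.002 -0.01 ] rows 10 curyaw 81.1
```

Emit:
step_arm(
  commands="0 0 -0.02 0 0 0 255;0 0 -0.05 0 0 0 255;0 0 -0.09 0 0 0 255;0 0 -0.14 0 0 0 255;0 0 -0.19 0 0 0 255;-0.03 0.005 -0.21 0 0 0 255;-0.08 0.012 -0.21 0 0 0 255;-0.13 0.02 -0.21 0 0 0 255;-0.18 0.028 -0.21 0 0 0 255;-0.23 0.036 -0.21 0 0 0 255;-0.28 0.044 -0.21 0 0 0 255;-0.33 0.052 -0.21 0 0 0 255;-0.38 0.06 -0.21 0 0 0 255;-0.43 0.068 -0.21 0 0 0 255;-0.47 0.074 -0.21 0 0 0 255;-0.496 0.078 -0.21 0 0 -0.01 255;-0.496 0.078 -0.17 0 0 -0.01 255;-0.496 0.078 -0.12 0 0 -0.01 255;-0.496 0.078 -0.1 0 0 -0.01 255;-0.496 0.078 -0.1 0 0 -0.01 255",
)

```text
time: 53.92
position: [0.5125, -0.3173, 0.1486]
eef_rot: [0.756, 0.654, -0.001, -0.002]
wrist_force: [0.1, 0.4, -1.9]
opening: 0.0414
grasp_force: 46.5
```

Run:
```python
from h import *
meas('w13',.042,(300,640,100,330));mv([.515,-.318,.013],81.7)
```

```text
[ 0.5125 -0.3173  0.1486] F [ 0.1  0.4 -1.9] T [-0.   -0.   -0.02] open 0.0414 grip 46.53597056865692 J [-0.09  0.47  0.73  1.81 -0.36  1.01  0.64]
5 [ 0.5912 -0.3303] az 81.4 len 0.0881 [421. 199.]
shift [0.0007 0.001  0.1377] rot [-0.001  0.     0.   ] rows 4 curyaw 81.7
```

Emit:
step_arm(
  commands="0 0 0.03 0 0 0 255;0 0 0.07 0 0 0 255;0 0 0.1 0 0 0 255;0 0 0.12 0 0 0 255;0 0 0.128 0 0 0 255;0 0 0.132 0 0 0 255;0 0 0.135 0 0 0 255;0 0 0.137 0 0 0 255;0 0 0.138 0 0 0 255;0 0 0.138 0 0 0 255",
)

```text
time: 55.22
position: [0.5142, -0.3187, 0.0129]
eef_rot: [0.756, 0.654, 0.0, 0.0]
wrist_force: [-0.5, 0.6, -0.3]
opening: 0.0415
grasp_force: 46.7
```

```bash
python3 -c "from h import *;st()"
```

```text
[ 0.5142 -0.3187  0.0129] F [-0.5  0.6 -0.3] T [ 0.08 -0.    0.08] open 0.0415 grip 46.74884855747223 J [ 0.01  0.66  0.6   1.86 -0.51  0.78  0.75]
```

Emit:
step_arm(
  commands="0 0 0.001 0 0 0 255;0 0 0.0015 0 0 0 255;0 0 0.0015 0 0 0 70;0 0 0.0015 0 0 0 70;0 0 0.0015 0 0 0 70;0 0 0 0 0 0 70;0 0 -0.03 0 0 0 70;0 0 -0.08 0 0 0 70;0 0 -0.14 0 0 0 70;0 0 -0.2 0 0 0 45;0 0 -0.26 0 0 0 45;0 0 -0.3 0 0 0 45;0 0 -0.3 0 0 0 45",
)

```text
time: 56.85
position: [0.5157, -0.3204, 0.3172]
eef_rot: [0.757, 0.654, 0.002, 0.004]
wrist_force: [-0.1, -0.0, -0.8]
opening: 0.0704
grasp_force: 0.0
```

```bash
python3 -c "from h import *;st();mv([.48,.20,.325],82)"
```

```text
[ 0.5157 -0.3204  0.3172] F [-0.1 -0.  -0.8] T [ 0.    0.02 -0.01] open 0.0704 grip 0.0 J [-0.18  0.3   0.82  1.64 -0.23  1.3   0.54]
shift [ 0.5097 -0.1107 -0.0099] rot [ 0.008  0.002 -0.006] rows 10 curyaw 81.7
```

Emit:
step_arm(
  commands="0.51 -0.11 -0.01 0.008 0.002 0 45;0.51 -0.11 -0.01 0.008 0.002 0 45;0.51 -0.11 -0.01 0.008 0.002 0 45;0.51 -0.11 -0.01 0.008 0.002 0 45;0.51 -0.11 -0.01 0.008 0.002 0 45;0.51 -0.11 -0.01 0.008 0.002 0 45;0.51 -0.11 -0.01 0.008 0.002 0 45;0.51 -0.11 -0.01 0.008 0.002 0 45;0.51 -0.11 -0.01 0.008 0.002 0 45;0.51 -0.11 -0.01 0.008 0.002 0 45;0.51 -0.11 -0.01 0.008 0.002 0 45;0.51 -0.11 -0.01 0.008 0.002 0 45;0.51 -0.11 -0.01 0.008 0.002 0 45",
)

```text
time: 58.48
position: [0.4793, 0.2003, 0.3226]
eef_rot: [0.757, 0.653, -0.002, -0.004]
wrist_force: [0.2, -0.4, 0.4]
opening: 0.0702
grasp_force: 0.0
```

```bash
python3 -c "from h import *;meas('w14');mv([.431,.2,.15],83)"
```

```text
[0.4793 0.2003 0.3226] F [ 0.2 -0.4  0.4] T [-0.   -0.02  0.06] open 0.0702 grip 0.0 J [-0.88  0.06  0.43  1.81 -0.03  1.29 -0.59]
5 [0.4309 0.2003] az 83.2 len 0.0881 [290. 175.]
shift [-0.0082 -0.0462  0.173 ] rot [-0.008 -0.002 -0.025] rows 4 curyaw 81.6
```

Emit:
step_arm(
  commands="-0.008 -0.046 0.03 -0.008 -0.002 -0.025 45;-0.008 -0.046 0.08 -0.008 -0.002 -0.025 45;-0.008 -0.046 0.13 -0.008 -0.002 -0.025 45;-0.008 -0.046 0.173 -0.008 -0.002 -0.025 45;-0.008 -0.046 0.173 -0.008 -0.002 -0.025 45;-0.008 -0.046 0.173 -0.008 -0.002 -0.025 45",
)

```text
time: 59.28
position: [0.4321, 0.2017, 0.1514]
eef_rot: [0.748, 0.663, 0.001, 0.0]
wrist_force: [0.3, -0.6, 0.3]
opening: 0.0707
grasp_force: 0.0
```

```bash
python3 -c "from h import *;st();mv([.431,.2,.052],83)"
```

```text
[0.4321 0.2017 0.1514] F [ 0.3 -0.6  0.3] T [ 0.03 -0.03 -0.  ] open 0.0707 grip 0.0 J [-0.89  0.15  0.4   2.1  -0.08  0.9  -0.57]
shift [-0.002  -0.0011  0.0994] rot [ 0.002 -0.001  0.002] rows 3 curyaw 83.1
```

Emit:
step_arm(
  commands="-0.002 -0.001 0.04 0 0 0 45;-0.002 -0.001 0.075 0 0 0 45;-0.002 -0.001 0.092 0 0 0 45;-0.002 -0.001 0.1 0 0 0 45;-0.002 -0.001 0.1 0 0 0 45;-0.002 -0.001 0.1 0 0 0 255;-0.002 -0.001 0.1 0 0 0 255;-0.002 -0.001 0.1 0 0 0 255;-0.002 -0.001 0.1 0 0 0 255;-0.002 -0.001 0.1 0 0 0 255",
)

```text
time: 60.52
position: [0.4308, 0.2001, 0.051]
eef_rot: [0.748, 0.663, 0.001, 0.0]
wrist_force: [-0.3, -0.3, 6.5]
opening: 0.0416
grasp_force: 47.2
```

```bash
python3 -c "from h import *;st();mv([.439,-.307,.26],81.7)"
```

```text
[0.4308 0.2001 0.051 ] F [-0.3 -0.3  6.5] T [-0.04  0.01 -0.06] open 0.0416 grip 47.18465030193329 J [-0.85  0.33  0.37  2.16 -0.19  0.68 -0.48]
shift [-0.5021  0.0693 -0.2097] rot [ 0.002 -0.002  0.025] rows 10 curyaw 83.1
```

Emit:
step_arm(
  commands="0 0 -0.02 0 0 0 255;0 0 -0.05 0 0 0 255;0 0 -0.09 0 0 0 255;0 0 -0.14 0 0 0 255;0 0 -0.19 0 0 0 255;-0.03 0.004 -0.21 0 0 0 255;-0.08 0.011 -0.21 0 0 0 255;-0.13 0.018 -0.21 0 0 0 255;-0.18 0.025 -0.21 0 0 0 255;-0.23 0.032 -0.21 0 0 0.01 255;-0.28 0.039 -0.21 0 0 0.01 255;-0.33 0.046 -0.21 0 0 0.01 255;-0.38 0.052 -0.21 0 0 0.02 255;-0.43 0.059 -0.21 0 0 0.02 255;-0.47 0.065 -0.21 0 0 0.025 255;-0.502 0.069 -0.21 0 0 0.025 255;-0.502 0.069 -0.17 0 0 0.025 255;-0.502 0.069 -0.12 0 0 0.025 255;-0.502 0.069 -0.1 0 0 0.025 255;-0.502 0.069 -0.1 0 0 0.025 255",
)

```text
time: 63.02
position: [0.4366, -0.3062, 0.1484]
eef_rot: [0.756, 0.654, -0.001, -0.002]
wrist_force: [0.1, -0.6, -2.0]
opening: 0.0414
grasp_force: 46.9
```

```bash
python3 -c "
from h import *
meas('w15',.042,(370,640,60,330));mv([.439,-.307,.012],81.7)"
```

```text
[ 0.4366 -0.3062  0.1484] F [ 0.1 -0.6 -2. ] T [-0.02 -0.01  0.01] open 0.0414 grip 46.86522424221039 J [-0.25  0.38  0.93  1.98 -0.37  0.96  0.72]
5 [ 0.5137 -0.3185] az 81.7 len 0.0882 [419. 199.]
5 [ 0.5913 -0.3302] az 81.5 len 0.0883 [513. 199.]
shift [0.0005 0.001  0.1381] rot [-0.001  0.    -0.   ] rows 4 curyaw 81.7
```

Emit:
step_arm(
  commands="0 0 0.03 0 0 0 255;0 0 0.07 0 0 0 255;0 0 0.1 0 0 0 255;0 0 0.12 0 0 0 255;0 0 0.128 0 0 0 255;0 0 0.132 0 0 0 255;0 0 0.135 0 0 0 255;0 0 0.137 0 0 0 255;0 0 0.138 0 0 0 255;0 0 0.139 0 0 0 255;0 0 0.139 0 0 0 255",
)

```text
time: 64.45
position: [0.4382, -0.3073, 0.0122]
eef_rot: [0.757, 0.654, 0.001, -0.0]
wrist_force: [-2.5, 2.9, 6.9]
opening: 0.0411
grasp_force: 48.1
```

```bash
python3 -c "from h import *;st()"
```

```text
[ 0.4382 -0.3073  0.0122] F [-2.5  2.9  6.9] T [0.43 0.4  0.02] open 0.0411 grip 48.11472237110138 J [-0.07  0.6   0.73  2.04 -0.6   0.73  0.9 ]
```

In contact; release and rise, then check everything.

Emit:
step_arm(
  commands="0 0 0 0 0 0 70;0 0 0 0 0 0 70;0 0 0 0 0 0 70;0 0 -0.001 0 0 0 70;0 0 -0.03 0 0 0 70;0 0 -0.08 0 0 0 70;0 0 -0.14 0 0 0 70;0 0 -0.2 0 0 0 45;0 0 -0.26 0 0 0 45;0.05 0.06 -0.3 0 0 0 45;0.05 0.07 -0.3 0 0 0 45;0.05 0.07 -0.3 0 0 0 45;0.05 0.07 -0.3 0 0 0 45",
)

```text
time: 66.08
position: [0.5132, -0.2684, 0.3102]
eef_rot: [0.757, 0.654, -0.001, -0.001]
wrist_force: [-0.2, -0.7, -0.5]
opening: 0.0705
grasp_force: 0.0
```

Run:
```python
from h import *
meas('w16',.042,(180,520,60,300))
# top view: compare first and now for changes
a=cv2.imread('pics/top1.png').astype(int);b=snap('top','top4')[:,:,::-1].astype(int)
d=(np.abs(a-b).max(2)>40).astype(np.uint8);d=cv2.morphologyEx(d,2,np.ones((3,3)))
n,l,st_,ce=cv2.connectedComponentsWithStats(d);print([(st_[i].tolist()) for i in range(1,n) if st_[i,4]>25])
```

```text
[ 0.5132 -0.2684  0.3102] F [-0.2 -0.7 -0.5] T [-0.05  0.04 -0.  ] open 0.0705 grip 0.0 J [-0.43  0.29  1.02  1.71 -0.25  1.29  0.49]
5 [ 0.4373 -0.307 ] az 81.7 len 0.088 [276. 201.]
6 [ 0.59   -0.3459] az 84.2 len 0.1384 [388. 212.]
4 [ 0.5117 -0.3291] az 81.4 len 0.0662 [331. 209.]
single [[509.37606838 296.65811966]]
[[514, 51, 14, 8, 66], [449, 59, 124, 115, 4979], [511, 98, 38, 6, 162], [333, 104, 217, 296, 13867], [221, 123, 25, 104, 718], [194, 129, 29, 29, 329], [231, 131, 71, 104, 4873], [502, 140, 7, 6, 28], [287, 144, 21, 93, 702], [415, 150, 6, 12, 62], [423, 151, 5, 12, 59], [438, 153, 5, 7, 32], [413, 175, 5, 12, 59], [112, 278, 215, 80, 5555], [0, 298, 84, 43, 2276], [313, 341, 52, 52, 1516], [0, 351, 75, 49, 1926], [242, 360, 101, 40, 2168]]
```

```bash
python3 -c "
from h import *
print(bot.sign_off())"
```

```text
the job is handed in; nothing more can be done
None
```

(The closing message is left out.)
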